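# Put the washed cake-roller fittings back on their spindle stands

## Robot

A 6-joint arm with a two-finger parallel gripper is mounted at the origin on the work surface. World frame = base frame: x ahead of the robot, y to its left, z up, the work surface at z = 0. Lengths are in mm, angles in degrees, forces in N, time in s.
With the tool pointing down it reaches from about 350 to 850 mm from the base axis. Payload 8.1 kg.
Tool frame: the origin (TCP) lies on the front face of the gripper's body, between the roots of the fingers; the fingertips stand r.finger_overhang ahead of it and the grasp point (between the pads) lies 54 mm ahead of it (r.finger_overhang is the distance from the TCP to the fingertips, in mm); y points along the fingers, z is the direction in which the jaws open and shut, and the axes are right-handed (so a half turn about y gives the same grasp; the last joint's range is limited). The gripper opens to 85 mm and grips with 20 to 120 N. Pads are 22 mm wide; open, the fingers measure 114 mm over their backs; the gripper's body (76 mm by 85 mm) begins 54 mm behind the grasp point. The pads swing forward as they close: fully open they stand 13 mm farther back than shut.
Start: joints at [-78.174, 7.471, 85.268, -0, 87.261, -4.893], TCP at [172.626, -574.636, 303.892] pointing down, gripper open.
Joint ranges: [-169.43, 169.43], [-51.17, 129.36], [1.28, 143.12], [-76.62, 256.62], [0, 156.53], [-152.29, 152.29]. Speed limits (degrees/s): [136.94, 136.94, 159.86, 180, 180, 180].

## Interface

Orientations are given as [roll, pitch, yaw] about the fixed x, y, z axes, in that order (R = Rz(yaw) Ry(pitch) Rx(roll)).
In Python, from bench import r gives the robot as it stands. The module is installed in compiled form; this text tells all that it offers.
- The arm moves only by the tool arm_command, never from a script. Its argument "increments" is a list of rows, each a list of 6 numbers: the shift along the tool's x, y, z in m, then the turn, a rotation vector about the tool's x, y, z in rad. In form: [[tx, ty, tz, wx, wy, wz], ...]. A call has exactly 10 rows; each row is the pose to reach, as a shift and turn from the pose commanded when the call began, along the tool's axes at that moment; what a row does not reach only later rows make up. A row lasts 1/8 s, in which the tool goes at most 62.5 mm and 10.7 degrees, less where a joint would pass 70% of its speed; a pose out of reach is approached as far as the arm can. A call with a gripper value outside its range is refused whole. "jaw" is the gripper's target within -1 to 1 (shut at 1, half-way at 0, fully open at -1), set as the call begins (left out, the last holds). The fingers move at their own pace and stop on an object; "force" is the grip in N (left out, the last holds). Time passes only in rows, so rows that repeat a pose let the fingers close, or fill a call up. It gives the time, the measured TCP pose, the force and the opening at its end, in the units of the state.
- r.sense(): the state, without advancing time (a new reading comes with each control period).
- r.snapshot(name): name is "scene" or "top" or "wrist"; returns the picture (400x640x3 uint8, red, green, blue); there is no depth.
- r.camera_model(name): a dict with "intrinsics" (3x3 intrinsics, pixels), "distortion" ([k1, k2, p1, p2, k3] as OpenCV has them; the pictures are not rectified), "cam_to_world" (4x4, takes a point from camera to world coordinates). Camera axes: x right, y down, z forward; pixel columns grow to the right and rows downward; lengths in mm; the calibration is good to about 2 mm. A picture is of the moment at which its call begins: read the wrist's pose just before it. camera_model takes no time and is no camera call; for the wrist camera it gives the pose at the moment of the call.
- r.hand_in(): hands the job in, once; it reports no verdict.
Trained networks look in the newest picture that a camera, given by its name, has taken for a name from the list of things; names that differ only in an ending like _2 or _b are one class to them, and where a whole thing is asked for, a point or a joint stands for the part that bears it (a point fixed in the world has none). Each returns a list of dicts, best first, with "conf" (0 to 1); they miss things now and then, are a little off and sometimes report something else, mostly with a low value. They report only what shows in the picture. A call takes as long as a camera call.
- r.trace(camera, target): "mask" (400x640 bool, what is visible of it) and "position" ([column, row] in pixels, amid what is visible of it).
- r.spot_point(camera, target): "position" ([column, row] in pixels: a listed point, or the origin of a listed thing).
The state is a dict: "time": time; "joint_pos": joint angles; "qd": joint speeds; "joint_efforts": joint torques, N m; "tool_pos": TCP position; "tcp_rot": TCP orientation; "ft_force": force on the tool from outside, world axes, zero at the start; "wrist_torque": the same for the moment, N m; "finger_gap": finger opening in mm.
Only numpy, scipy, OpenCV 4.12 (cv2) and the standard library are available. Lean on these libraries where they do the work, as an engineer would, in place of code of your own. Each camera call takes 0.05 s, during which the arm holds its last target.

## Task

Put the washed cake-roller fittings back on their spindle stands in the order they go on the roller. On the orange-footed stand: the cream flange at the bottom (hub up), the steel collar on it, and the orange knob on top; on the blue-footed stand: the brass bush at the bottom and the blue knob on top, every piece sitting flat and fully down on what is below it. Leave the amber jar and the white timer standing where they are.

Things in the scene. Friction and masses are not known exactly. Their poses are not given: they have to be found in the camera images.
- orange_stand: Fixed stand with a bright orange round foot, 100 mm across and 12 mm thick, and a plain upright steel spindle in its centre, 17 mm in diameter, with a slightly tapered tip (last 7 mm) ending 80 mm above the bench. Origin: centre of the foot's underside, on the bench; z up along the spindle.
- blue_stand: The same stand with a blue foot (100 mm across, 12 mm thick) and a shorter 17 mm steel spindle, its tip 56 mm above the bench. Origin: centre of the foot's underside, on the bench; z up along the spindle.
- flange: Cream painted roller flange, loose, about 160 g, lying flat, hub up: a disc 70 mm across and 8 mm thick with six dark bolt dots, and on it a hub 46 mm across and 20 mm tall (28 mm in all). A 25 mm bore goes right through. Grip it by the hub. Origin: centre of the underside; z up along the axis (yaw does not matter, it is round).
- collar: Plain bright steel spacer collar, loose, about 230 g, standing on end: tube 46 mm across and 26 mm tall, with a 25 mm bore right through. Origin: centre of the underside; z up along the axis (yaw does not matter, it is round).
- bush: Brass-coloured bearing bush, loose, about 400 g, standing on end: tube 54 mm across and 30 mm tall, with a 25 mm bore right through. Origin: centre of the underside; z up along the axis (yaw does not matter, it is round).
- orange_knob: Bright orange ribbed clamp knob with a white dot on its closed top, loose, about 70 g, standing mouth down: 48 mm across (50 mm over the ribs), 32 mm tall. From below it has a blind 25 mm bore, 24 mm deep, which drops over a spindle's tip; it slides on without turning. Origin: centre of the underside; z up along the axis (yaw does not matter, it is round).
- blue_knob: Blue ribbed clamp knob with a white dot on its closed top, loose, about 70 g, same size and shape as the orange knob: 48 mm across (50 mm over the ribs), 32 mm tall, blind 25 mm bore from below, 24 mm deep; it slides on without turning. Origin: centre of the underside; z up along the axis (yaw does not matter, it is round).
- jar: Bystander: small amber glass jar with a steel lid and a paper label, 48 mm across, 62 mm tall, standing loose. Origin: centre of its underside.
- timer: Bystander: round white kitchen timer with a red dial knob, 54 mm across, 38 mm tall, standing loose. Origin: centre of its underside.

How it is judged:
By the outcome, as a careful person would: the job done as asked, in the order asked, and still so for the second after the job is handed in, with the robot touching nothing.
It also fails if it takes over 128 s, if anything falls off the work surface, if the arm or the gripper's body presses on something with over 40 N, if the wrist force passes 120 N, or if a joint passes its speed limit or range.

## Working session

There is one attempt and no reset: what is moved stays moved. The work goes in short steps, Python scripts to look and compute and a tool call to move; the robot and the scene stay as the last step left them, time stands still between calls to the robot, and variables do not carry over. Pictures are saved under pics/ and viewed, and the job is handed in when it is done.

Besides the shell and the picture viewer there is one more tool, called as name([rows], argument=value, ...), one row to a line, values as JSON. arm_command: Moves the arm, as the interface text tells. Its arguments: {"type":"object","properties":{"increments":{"type":"array","items":{"type":"array","items":{"type":"number"}}},"jaw":{"type":"number"},"force":{"type":"number"}},"required":["increments"]}

```bash
mkdir -p pics; ls
python3 - <<'E'
from bench import r
import cv2,numpy as np
s=r.sense()
for k,v in s.items(): print(k,np.round(v,3))
print(r.finger_overhang)
for n in ("scene","top","wrist"):
    im=r.snapshot(n); cv2.imwrite(f"pics/{n}0.png",im[:,:,::-1])
    c=r.camera_model(n); print(n,np.round(c["intrinsics"],1).tolist(),np.round(c["distortion"],4),np.round(c["cam_to_world"],3).tolist())
E
```

```text
pics
time 0.0
joint_pos [-7.8174e+01  7.5140e+00  8.5330e+01  2.0000e-03  8.7262e+01 -4.8930e+00]
qd [ 0.016 -0.038  0.004 -0.125  0.034  0.017]
joint_efforts [-0.0000e+00 -5.6940e+01 -5.0055e+01 -0.0000e+00  1.5000e-02  0.0000e+00]
tool_pos [ 172.547 -574.217  302.849]
tcp_rot [-9.01050e+01  1.10000e-02 -1.63281e+02]
ft_force [ 0.224 -0.404 -0.156]
wrist_torque [-0.019  0.003  0.001]
finger_gap 85.426
72.6
scene [[406.4, 0.0, 320.4], [0.0, 406.4, 204.9], [0.0, 0.0, 1.0]] [-0.0625  0.      0.      0.      0.    ] [[0.483, 0.62, -0.618, 1081.042], [0.876, -0.344, 0.34, -303.38], [-0.001, -0.705, -0.709, 648.136], [0.0, 0.0, 0.0, 1.0]]
top [[414.1, 0.0, 320.5], [0.0, 414.1, 200.1], [0.0, 0.0, 1.0]] [-0.0455  0.      0.      0.      0.    ] [[0.01, -0.998, 0.068, 461.201], [-1.0, -0.01, 0.007, -16.273], [-0.006, -0.068, -0.998, 1139.769], [0.0, 0.0, 0.0, 1.0]]
wrist [[329.9, 0.0, 320.6], [0.0, 329.9, 198.7], [0.0, 0.0, 1.0]] [-0.0144  0.      0.      0.      0.    ] [[0.288, -0.917, -0.275, 243.195], [-0.958, -0.276, -0.082, -551.809], [-0.001, 0.287, -0.958, 372.752], [0.0, 0.0, 0.0, 1.0]]
```

View pics/scene0.png

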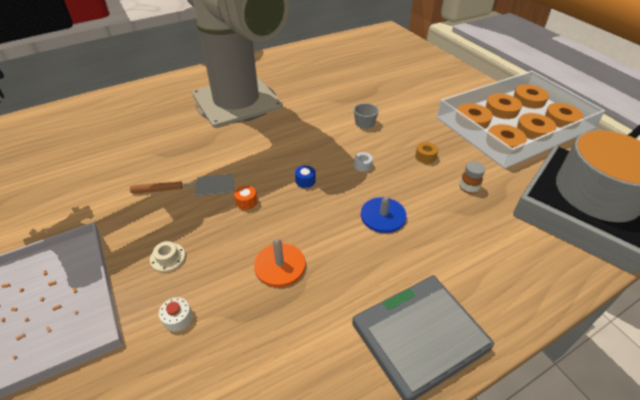

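View pics/top0.png

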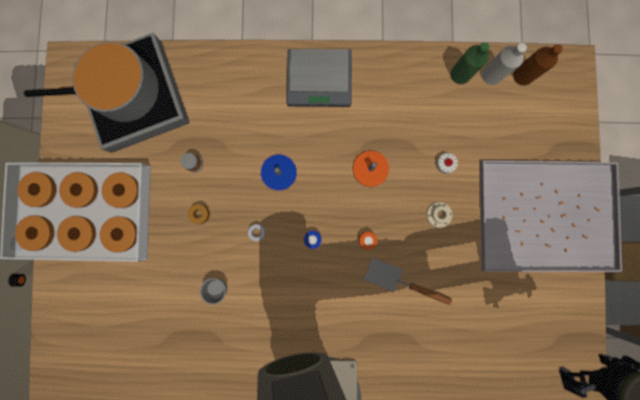

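View pics/wrist0.png

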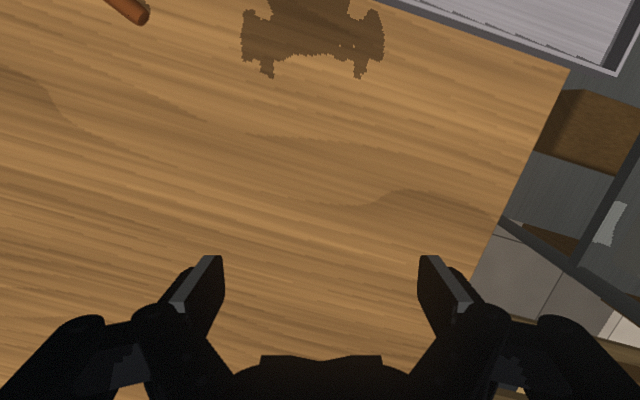

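The overviews show everything upright: orange stand at (370,168) in top, blue stand (278,172), flange (440,215), collar (256,232), bush (199,213), orange knob (368,240), blue knob (313,240), jar (190,161), timer (447,162). Next I'll measure positions.

```bash
cat > h.py <<'E'
from bench import r
import cv2,numpy as np
from scipy.optimize import least_squares
# profiles: (radius,z)
M={'orange_stand':[(50,0),(50,12)],'blue_stand':[(50,0),(50,12)],
'flange':[(35,0),(35,8),(23,28)],'collar':[(23,0),(23,26)],'bush':[(27,0),(27,30)],
'orange_knob':[(24.5,0),(24.5,32)],'blue_knob':[(24.5,0),(24.5,32)],'jar':[(24,0),(24,62)],'timer':[(27,0),(27,38)]}
a=np.linspace(0,2*np.pi,73)[:-1]
def proj(P,c):
    T=np.linalg.inv(c['cam_to_world']); 
    q,_=cv2.projectPoints(np.asarray(P,float).reshape(-1,3),cv2.Rodrigues(T[:3,:3])[0],T[:3,3],np.array(c['intrinsics']),np.array(c['distortion']))
    return q[:,0]
def ray(px,c,z):
    u=cv2.undistortPoints(np.array([[px]],float),np.array(c['intrinsics']),np.array(c['distortion']))[0,0]
    W=np.array(c['cam_to_world']);d=W[:3,:3]@np.array([u[0],u[1],1]);o=W[:3,3]
    return o+d*(z-o[2])/d[2]
def sil(n,x,y,c,z0=0):
    P=np.array([(x+R*np.cos(t),y+R*np.sin(t),z0+z) for R,z in M[n] for t in a])
    h=cv2.convexHull(proj(P,c).astype(np.float32))[:,0]
    m=cv2.moments(h); return np.array([m['m10']/m['m00'],m['m01']/m['m00']]),m['m00']
def locate(n,cam,c,z0=0,tr=None):
    t=(tr or r.trace(cam,n))
    if not t: return None
    t=t[0]; m=t['mask'].astype(np.uint8)
    # for stands: use hull-> only foot; spindle excluded by opening
    if 'stand' in n: m=cv2.morphologyEx(m,cv2.MORPH_OPEN,cv2.getStructuringElement(cv2.MORPH_ELLIPSE,(11,11)))
    h=cv2.convexHull(cv2.findNonZero(m)); mo=cv2.moments(m,True)
    cen=np.array([mo['m10'],mo['m01']])/mo['m00']
    if 'stand' in n or n in('flange','collar','bush'):
        f=np.zeros_like(m); cv2.fillConvexPoly(f,h,1); mo=cv2.moments(f,True); cen=np.array([mo['m10'],mo['m01']])/mo['m00']
    p0=ray(cen,c,z0+10)[:2]
    s=least_squares(lambda p:sil(n,p[0],p[1],c,z0)[0]-cen,p0,diff_step=1e-3)
    return s.x,t['conf'],mo['m00']/sil(n,*s.x,c,z0)[1],cen
E
python3 - <<'E'
from h import *
for cam in('top','scene'):
    r.snapshot(cam); c=r.camera_model(cam)
    for n in M:
        o=locate(n,cam,c)
        sp=r.spot_point(cam,n)
        print(cam,n,None if o is None else (o[0].round(1),round(o[1],2),round(o[2],2)), [(ray(q['position'],c,0)[:2].round(1),round(q['conf'],2)) for q in sp[:1]])
print(r.sense()['time'],r.finger_overhang)
E
```

```text
top orange_stand (array([ 625.5, -146.3]), 0.89, 0.95) [(array([ 632.8, -150.1]), 0.9)]
top blue_stand (array([614.1, 109.3]), 0.75, 1.03) [(array([614.6, 116.7]), 0.98)]
top flange (array([ 502.3, -334.7]), 0.93, 0.92) [(array([ 508. , -338.2]), 0.67)]
top collar None [(array([444.1, 170.2]), 0.43)]
top bush (array([497.1, 323.4]), 0.78, 0.82) [(array([496.4, 323.3]), 0.54)]
top orange_knob None [(array([ 422.9, -131.8]), 0.74)]
top blue_knob (array([429.8,  12.6]), 0.52, 0.9) [(array([431.6,  15.7]), 0.62)]
top jar (array([634. , 339.7]), 0.66, 0.9) [(array([636.1, 356.7]), 0.84)]
top timer (array([ 641.1, -351.6]), 0.56, 0.84) [(array([ 646.7, -353.6]), 0.69)]
scene orange_stand (array([ 624. , -143.2]), 0.55, 0.95) [(array([ 631.5, -142.1]), 0.81)]
scene blue_stand (array([611.3, 110.7]), 0.88, 1.02) [(array([608.9, 110.7]), 0.95)]
scene flange (array([ 501. , -333.8]), 0.6, 1.01) [(array([ 506.1, -333.5]), 0.79)]
scene collar (array([446.2, 166. ]), 0.85, 0.91) [(array([458.3, 170.4]), 0.58)]
scene bush (array([495.2, 325. ]), 0.69, 0.96) [(array([504.2, 325.3]), 0.62)]
scene orange_knob (array([ 428.8, -136.2]), 0.56, 0.88) [(array([ 422.3, -137. ]), 0.82)]
scene blue_knob (array([428.1,  14.3]), 0.95, 0.95) [(array([433.2,  18.6]), 0.76)]
scene jar (array([635.7, 342.1]), 0.73, 0.91) [(array([631.3, 354.3]), 0.93)]
scene timer (array([ 645.6, -352.6]), 0.96, 0.82) [(array([ 641.8, -351.8]), 0.59)]
2.05 72.6
```

arm_command([
  [-0.03,0.006,-0.01,0,0.02,0],
  [-0.08,0.018,-0.028,0,0.06,0],
  [-0.13,0.03,-0.046,0,0.1,0],
  [-0.18,0.042,-0.064,0,0.14,0],
  [-0.23,0.054,-0.081,0,0.18,0],
  [-0.28,0.064,-0.099,0,0.22,0],
  [-0.33,0.074,-0.116,0,0.26,0],
  [-0.37,0.082,-0.13,0,0.28,0],
  [-0.385,0.084,-0.136,0,0.2918,0],
  [-0.385,0.084,-0.136,0,0.2918,0],
], jaw=-1, force=40)

```text
time: 3.3
tool_pos: [502.9, -332.6, 219.6]
tcp_rot: [-90.0, -0.0, -179.9]
ft_force: [0.3, -0.7, 0.5]
finger_gap: 85.0
```

```bash
cat > w.py <<'E'
from h import *
def wl(tag,names,z0={}):
    s=r.sense(); c=r.camera_model('wrist'); im=r.snapshot('wrist'); im=im.copy()
    for n in names:
        t=r.trace('wrist',n); o=locate(n,'wrist',c,z0.get(n,0),t) if t else None
        if o:
            print(n,o[0].round(1),round(o[1],2),'ratio',round(o[2],2))
            k,_=cv2.findContours(t[0]['mask'].astype(np.uint8),0,2); cv2.drawContours(im,k,-1,(255,0,255),1)
            P=np.array([(o[0][0]+R*np.cos(q),o[0][1]+R*np.sin(q),z0.get(n,0)+z) for R,z in M[n] for q in a])
            for p in proj(P,c): cv2.circle(im,tuple(int(v) for v in p),0,(0,255,0),-1)
        else: print(n,'none')
    cv2.imwrite(f'pics/{tag}.png',im[:,:,::-1]); st(s)
def st(s=None):
    s=s or r.sense(); print({k:np.round(s[k],2).tolist() for k in('time','tool_pos','tcp_rot','ft_force','finger_gap')},'qd',np.abs(s['qd']).max().round(2))
E
python3 -c "
from w import *
wl('w1',['flange'])"
```

```text
flange [ 503.4 -332.5] 0.87 ratio 0.97
{'time': 3.3, 'tool_pos': [502.95, -332.64, 219.56], 'tcp_rot': [-90.02, -0.02, -179.87], 'ft_force': [0.26, -0.7, 0.52], 'finger_gap': 85.02} qd 2.07
```

View pics/w1.png

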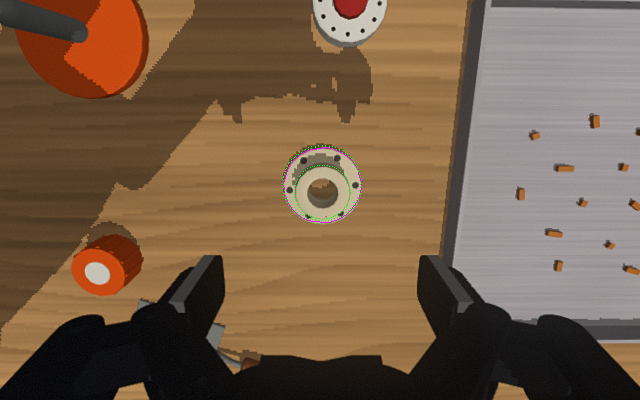

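Wrist view: flange is at (322,186) px, which puts it at (503.4,-332.5), directly under the tool. Descending to the hub.

arm_command([
  [0,0.02,0,0,0,0],
  [0,0.05,0,0,0,0],
  [0,0.08,0,0,0,0],
  [0,0.105,0,0,0,0],
  [0,0.122,0,0,0,0],
  [0,0.132,0,0,0,0],
  [0,0.138,0,0,0,0],
  [0,0.14,0,0,0,0],
  [0,0.14,0,0,0,0],
  [0,0.14,0,0,0,0],
])

```text
time: 4.65
tool_pos: [502.6, -333.9, 80.6]
tcp_rot: [-90.0, 0.0, -180.0]
ft_force: [-0.7, 0.8, -0.5]
finger_gap: 85.5
```

arm_command([
  [0,0,0,0,0,0],
  [0,0,0,0,0,0],
  [0,0,0,0,0,0],
  [0,0,0,0,0,0],
  [0,0,0,0,0,0],
  [0,0,0,0,0,0],
  [0,0,0,0,0,0],
  [0,0,0,0,0,0],
  [0,0,0,0,0,0],
  [0,0,0,0,0,0],
], jaw=1, force=40)

```text
time: 5.9
tool_pos: [502.4, -333.9, 80.5]
tcp_rot: [-90.0, 0.0, 180.0]
ft_force: [-2.0, 0.8, 5.9]
finger_gap: 44.7
```

```bash
python3 -c "
from w import *
wl('w2',['flange']); cv2.imwrite('pics/s2.png',r.snapshot('scene')[:,:,::-1][180:330,100:300].repeat(4,0).repeat(4,1))"
```

```text
flange [ 503.6 -332.4] 0.68 ratio 0.93
{'time': 5.9, 'tool_pos': [502.44, -333.87, 80.46], 'tcp_rot': [-89.97, 0.03, 180.0], 'ft_force': [-1.97, 0.83, 5.85], 'finger_gap': 44.75} qd 0.08
```

View pics/w2.png

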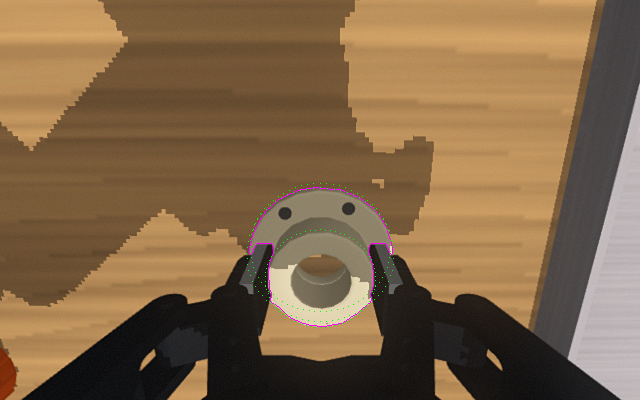

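View pics/s2.png

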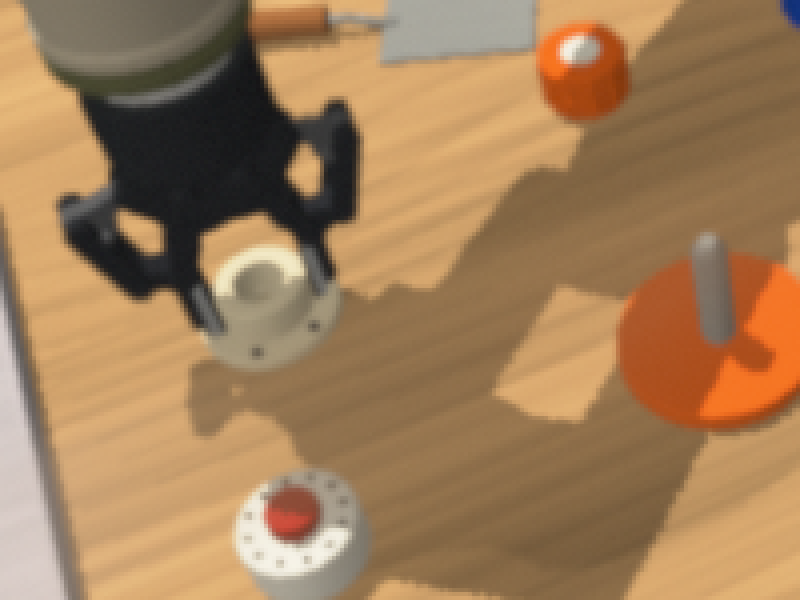

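The flange hub is held between both pads (gap about 45). Lifting and moving to look at the orange stand.

arm_command([
  [0,-0.015,0,0,0,0],
  [0,-0.04,0,0,0,0],
  [-0.003,-0.07,-0.015,0,0,0],
  [-0.01,-0.095,-0.045,0,0,0],
  [-0.018,-0.11,-0.08,0,0,0],
  [-0.026,-0.12,-0.115,0,0,0],
  [-0.034,-0.12,-0.15,0,0,0],
  [-0.04,-0.12,-0.175,0,0,0],
  [-0.043,-0.12,-0.189,0,0,0],
  [-0.043,-0.12,-0.189,0,0,0],
])

```text
time: 7.3
tool_pos: [545.2, -144.1, 200.0]
tcp_rot: [-90.0, -0.0, -179.9]
ft_force: [-0.1, 0.5, -1.3]
finger_gap: 44.6
```

```bash
python3 -c "
from w import *
wl('w3',['orange_stand','flange'],{'flange':120})"
```

```text
orange_stand [ 627.8 -143.4] 0.69 ratio 0.98
flange [ 546.7 -142.6] 0.96 ratio 0.93
{'time': 7.3, 'tool_pos': [545.25, -144.11, 200.02], 'tcp_rot': [-89.99, -0.01, -179.93], 'ft_force': [-0.09, 0.53, -1.32], 'finger_gap': 44.6} qd 1.56
```

View pics/w3.png

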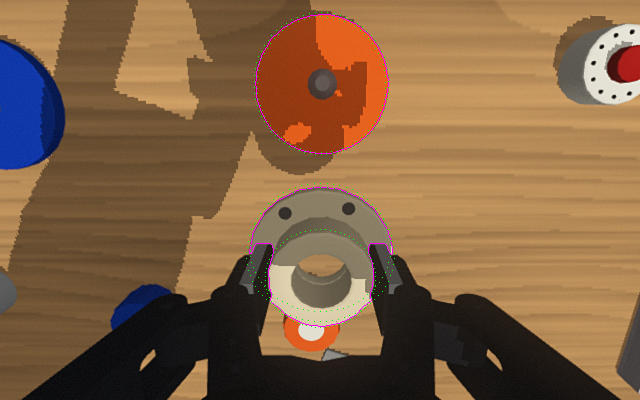

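```bash
cat > ov.py <<'E'
from h import *
def overlay(img,c,circs,crop,out,k=4):
    x0,y0,x1,y1=crop
    im=cv2.resize(img[y0:y1,x0:x1],None,fx=k,fy=k,interpolation=cv2.INTER_NEAREST)
    for (x,y,z,R,col) in circs:
        P=np.array([(x+R*np.cos(t),y+R*np.sin(t),z) for t in a])
        q=((proj(P,c)-[x0,y0]+.5)*k).astype(int)
        cv2.polylines(im,[q.reshape(-1,1,2)],True,col,1)
    cv2.imwrite(out,im)
E
python3 - <<'E'
from ov import *
c=r.camera_model('wrist'); im=cv2.imread('pics/w3.png')
for (px,z) in [((322,84),80)]: print(ray(px,c,z))
z0=119.5
for x,col in((545.2,(255,0,0)),(546.7,(0,200,0))):
  pass
overlay(im,c,[(545.2,-143.6,z0+28,23,(255,0,0)),(545.2,-143.6,z0+28,12.5,(255,0,0)),(545.2,-143.6,z0+8,35,(255,0,0))],(240,170,400,335),'pics/o3.png')
overlay(im,c,[(627.8,-143.4,80,8,(255,0,0)),(627.8,-143.4,12,8.5,(0,255,0)),(627.8,-143.4,12,50,(255,0,0))],(250,10,395,160),'pics/o3b.png')
E
```

```text
[ 627.06349043 -145.00859405   80.        ]
```

View pics/o3.png

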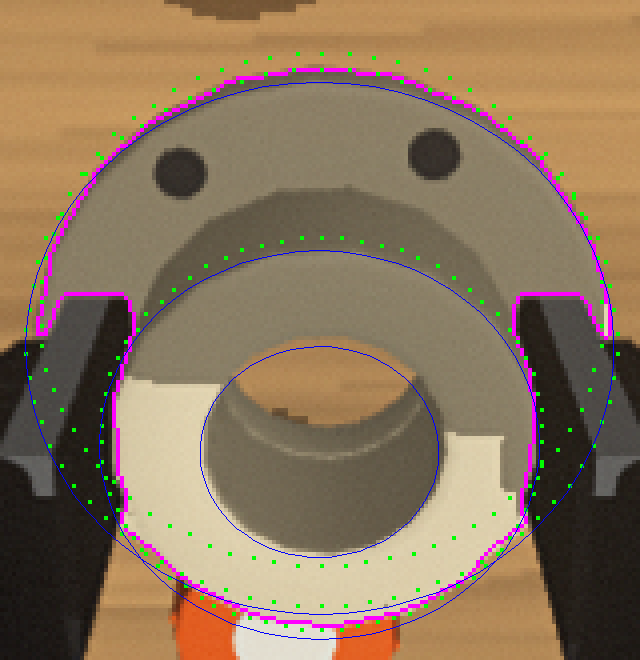

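View pics/o3b.png

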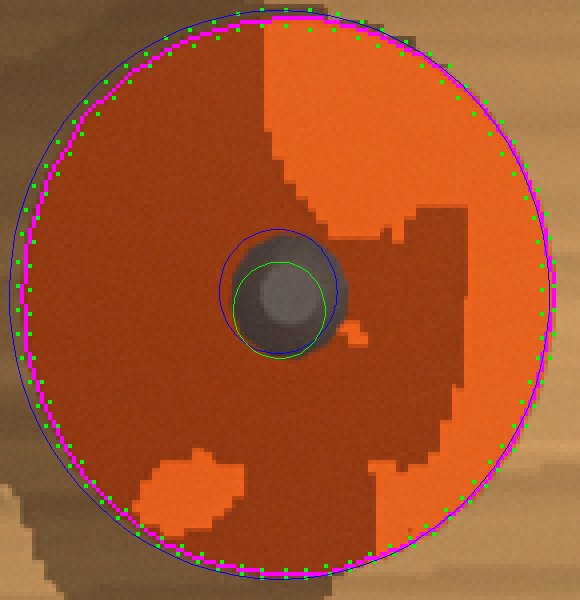

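Held flange's bore at (321,283) px sits on the tool axis. Spindle tip at (322,84) px puts the stand at about (627.5,-144.8). Moving over it to view the spindle through the bore.

arm_command([
  [-0.012,0.0,0.0,0,0,0],
  [-0.03,0.0,0.001,0,0,0],
  [-0.05,0.005,0.001,0,0,0],
  [-0.068,0.012,0.001,0,0,0],
  [-0.078,0.018,0.001,0,0,0],
  [-0.082,0.02,0.001,0,0,0],
  [-0.082,0.02,0.001,0,0,0],
  [-0.082,0.02,0.001,0,0,0],
  [-0.082,0.02,0.001,0,0,0],
  [-0.082,0.02,0.001,0,0,0],
])

```text
time: 8.7
tool_pos: [627.2, -145.7, 180.2]
tcp_rot: [-90.0, 0.0, 180.0]
ft_force: [-0.3, 0.2, -2.1]
finger_gap: 44.9
```

Run:
```python
from ov import *
from w import *
st(); c=r.camera_model('wrist'); im=r.snapshot('wrist')[:,:,::-1].copy(); cv2.imwrite('pics/w4.png',im)
s=r.sense()['tool_pos']; x,y=627.5,-144.8; z0=s[2]-80.5
overlay(im,c,[(s[0],s[1],z0+28,23,(255,0,0)),(s[0],s[1],z0+28,12.5,(255,0,0)),(s[0],s[1],z0,12.5,(0,255,255)),(s[0],s[1],z0+8,35,(255,0,0)),(x,y,80,7,(0,0,255)),(x,y,73,8.5,(0,255,0)),(x,y,12,50,(0,255,0))],(240,120,400,335),'pics/o4.png',3)
```

```text
{'time': 8.7, 'tool_pos': [627.16, -145.66, 180.25], 'tcp_rot': [-89.99, 0.03, 179.99], 'ft_force': [-0.27, 0.19, -2.14], 'finger_gap': 44.87} qd 0.22
```

View pics/o4.png

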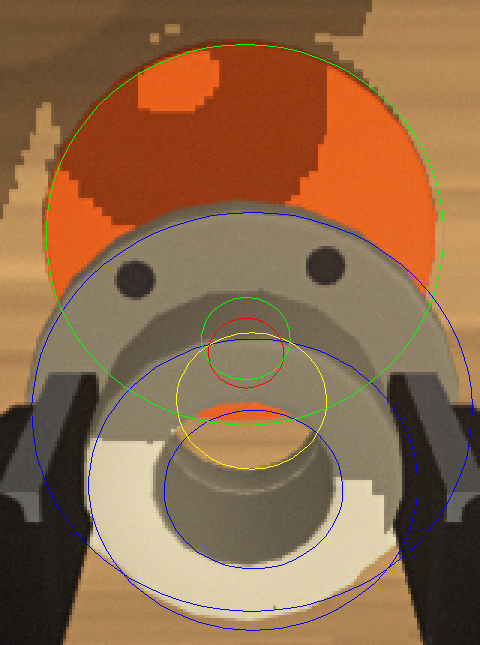

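Relative offset between flange and foot in this view: about +0.6 mm x and +1.0 mm y. Correcting, then starting over the spindle.

arm_command([
  [-0.0006,0.0,-0.001,0,0,0],
  [-0.0006,0.005,-0.001,0,0,0],
  [-0.0006,0.012,-0.001,0,0,0],
  [-0.0006,0.018,-0.001,0,0,0],
  [-0.0006,0.022,-0.001,0,0,0],
  [-0.0006,0.026,-0.001,0,0,0],
  [-0.0006,0.03,-0.001,0,0,0],
  [-0.0006,0.035,-0.001,0,0,0],
  [-0.0006,0.04,-0.001,0,0,0],
  [-0.0006,0.04,-0.001,0,0,0],
])

```text
time: 10.0
tool_pos: [627.4, -144.5, 139.2]
tcp_rot: [-90.0, -0.1, 180.0]
ft_force: [-0.7, -1.2, -2.3]
finger_gap: 44.8
```

Run:
```python
from w import *
st(); cv2.imwrite('pics/w5.png',r.snapshot('wrist')[:,:,::-1][120:360,200:440].repeat(3,0)[:600].repeat(3,1)); print(r.sense()['wrist_torque'])
```

```text
{'time': 10.0, 'tool_pos': [627.43, -144.5, 139.15], 'tcp_rot': [-90.02, -0.06, 180.0], 'ft_force': [-0.67, -1.15, -2.28], 'finger_gap': 44.83} qd 0.45
[-0.05866849  0.00664342  0.00717903]
```

View pics/w5.png

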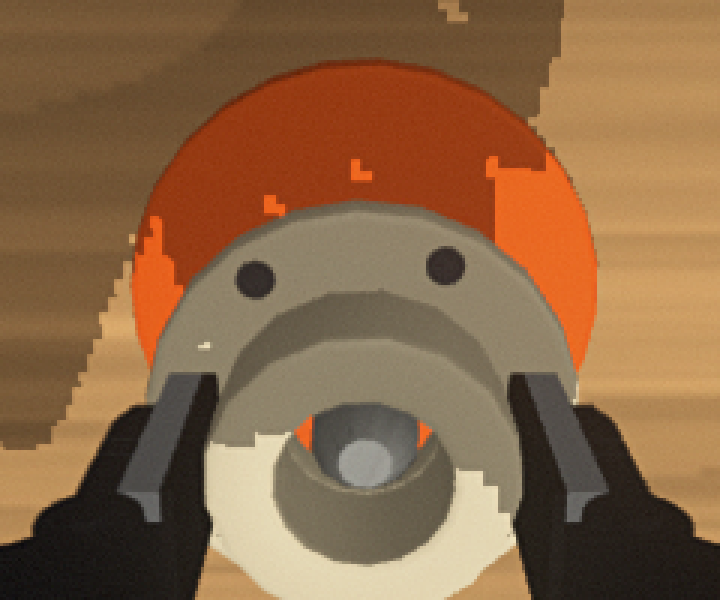

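The spindle tip sits centred in the bore at (365,460) in the crop, with no contact force. Going down.

arm_command([
  [0,0.008,0,0,0,0],
  [0,0.018,0,0,0,0],
  [0,0.028,0,0,0,0],
  [0,0.036,0,0,0,0],
  [0,0.041,0,0,0,0],
  [0,0.0435,0,0,0,0],
  [0,0.045,0,0,0,0],
  [0,0.0455,0,0,0,0],
  [0,0.046,0,0,0,0],
  [0,0.046,0,0,0,0],
])

```text
time: 11.3
tool_pos: [627.9, -144.6, 94.0]
tcp_rot: [-90.0, 0.0, 180.0]
ft_force: [0.6, 0.5, -3.1]
finger_gap: 45.1
```

arm_command([
  [0,0.0004,0,0,0,0],
  [0,0.0008,0,0,0,0],
  [0,0.0012,0,0,0,0],
  [0,0.0016,0,0,0,0],
  [0,0.0018,0,0,0,0],
  [0,0.002,0,0,0,0],
  [0,0.002,0,0,0,0],
  [0,0.002,0,0,0,0],
  [0,0.002,0,0,0,0],
  [0,0.002,0,0,0,0],
])

```text
time: 12.55
tool_pos: [627.9, -144.6, 92.5]
tcp_rot: [-90.0, 0.0, -180.0]
ft_force: [-4.1, 0.7, 4.8]
finger_gap: 45.2
```

Contact felt (fz from -3 to +5). Releasing and rising, with the move towards the collar to follow.

arm_command([
  [0,0,0,0,0,0],
  [0,0,0,0,0,0],
  [0,0,0,0,0,0],
  [0,0,0,0,0,0],
  [0,-0.01,0,0,0,0],
  [0,-0.03,0,0,0,0],
  [0,-0.06,0,0,0,0],
  [0,-0.09,0,0,0,0],
  [0,-0.115,0,0,0,0],
  [0,-0.13,0,0,0,0],
], jaw=-1)

```text
time: 13.8
tool_pos: [628.8, -144.9, 225.6]
tcp_rot: [-89.9, 0.2, -180.0]
ft_force: [0.5, 0.9, -0.0]
finger_gap: 85.7
```

Run:
```python
from ov import *
from w import *
st(); c=r.camera_model('wrist'); im=r.snapshot('wrist')[:,:,::-1].copy()
x,y=628,-144.7
overlay(im,c,[(x,y,40,23,(255,0,0)),(x,y,20,35,(255,0,0)),(x,y,80,7,(0,0,255)),(x,y,12,50,(0,255,0))],(230,100,410,300),'pics/o6.png',3)
```

```text
{'time': 13.8, 'tool_pos': [628.77, -144.92, 225.57], 'tcp_rot': [-89.93, 0.23, -180.0], 'ft_force': [0.5, 0.89, -0.03], 'finger_gap': 85.69} qd 11.06
```

View pics/o6.png

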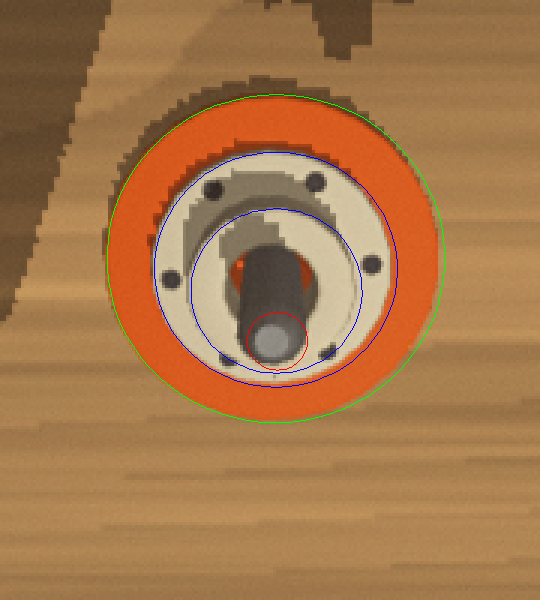

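Flange sits flat on the foot, concentric with the spindle (tip at (273,340) in the crop). On to the collar.

arm_command([
  [0.01,0,-0.018,0,0,0],
  [0.032,0,-0.055,0,0,0],
  [0.058,0,-0.1,0,0,0],
  [0.085,0,-0.146,0,0,0],
  [0.112,0,-0.193,0,0,0],
  [0.138,0,-0.237,0,0,0],
  [0.16,0,-0.275,0,0,0],
  [0.175,0,-0.301,0,0,0],
  [0.182,0,-0.313,0,0,0],
  [0.182,0,-0.313,0,0,0],
])

```text
time: 15.1
tool_pos: [445.7, 168.6, 221.8]
tcp_rot: [-90.0, -0.0, -179.9]
ft_force: [-0.0, -0.3, -0.4]
finger_gap: 85.3
```

Run:
```python
from ov import *
from w import *
wl('w7',['collar'])
```

```text
collar [449.7 166.9] 0.86 ratio 0.97
{'time': 15.1, 'tool_pos': [445.66, 168.58, 221.76], 'tcp_rot': [-89.98, -0.01, -179.93], 'ft_force': [-0.02, -0.27, -0.39], 'finger_gap': 85.31} qd 1.79
```

View pics/w7.png

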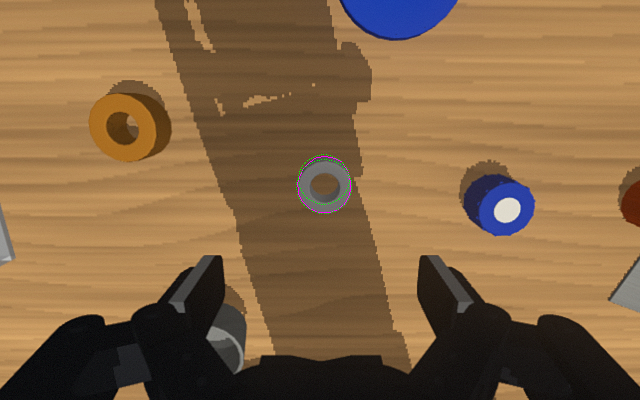

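Collar at (325,185) px, about (449.2,167). Aligning and descending.

arm_command([
  [-0.0035,0.015,0.0016,0,0,0],
  [-0.0035,0.045,0.0016,0,0,0],
  [-0.0035,0.08,0.0016,0,0,0],
  [-0.0035,0.105,0.0016,0,0,0],
  [-0.0035,0.124,0.0016,0,0,0],
  [-0.0035,0.136,0.0016,0,0,0],
  [-0.0035,0.142,0.0016,0,0,0],
  [-0.0035,0.144,0.0016,0,0,0],
  [-0.0035,0.144,0.0016,0,0,0],
  [-0.0035,0.144,0.0016,0,0,0],
])

```text
time: 16.45
tool_pos: [449.8, 166.9, 78.6]
tcp_rot: [-90.0, 0.1, -180.0]
ft_force: [1.0, -0.4, -0.7]
finger_gap: 85.5
```

arm_command([
  [0,0,0,0,0,0],
  [0,0,0,0,0,0],
  [0,0,0,0,0,0],
  [0,0,0,0,0,0],
  [0,0,0,0,0,0],
  [0,0,0,0,0,0],
  [0,0,0,0,0,0],
  [0,-0.005,0,0,0,0],
  [0,-0.02,0,0,0,0],
  [0,-0.03,0,0,0,0],
], jaw=1, force=50)

```text
time: 17.7
tool_pos: [449.7, 166.9, 109.2]
tcp_rot: [-90.0, 0.1, 180.0]
ft_force: [0.6, 0.5, -1.9]
finger_gap: 43.8
```

Run:
```python
from ov import *
from w import *
s=r.sense()['tool_pos'];st(); c=r.camera_model('wrist'); im=r.snapshot('wrist')[:,:,::-1].copy()
z0=s[2]-77.8
overlay(im,c,[(s[0],s[1],z0+26,23,(255,0,0)),(s[0],s[1],z0+26,12.5,(255,0,0)),(s[0],s[1],z0,12.5,(0,255,255))],(230,170,410,370),'pics/o8.png',3)
```

```text
{'time': 17.7, 'tool_pos': [449.7, 166.87, 109.21], 'tcp_rot': [-90.02, 0.06, 180.0], 'ft_force': [0.56, 0.52, -1.93], 'finger_gap': 43.76} qd 9.24
```

View pics/o8.png

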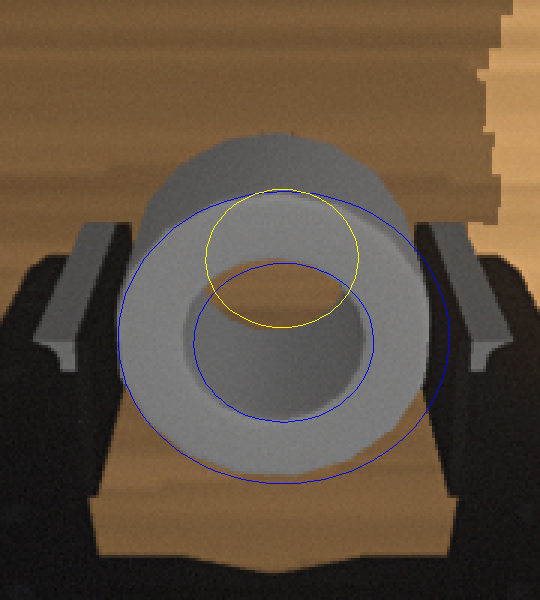

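Collar held with its bore concentric to the tool, to within the camera bias seen before. Carrying it to the orange stand.

arm_command([
  [-0.005,-0.025,0.009,0,0,0],
  [-0.022,-0.05,0.038,0,0,0],
  [-0.045,-0.07,0.078,0,0,0],
  [-0.072,-0.077,0.125,0,0,0],
  [-0.099,-0.077,0.173,0,0,0],
  [-0.126,-0.077,0.22,0,0,0],
  [-0.15,-0.077,0.262,0,0,0],
  [-0.168,-0.077,0.294,0,0,0],
  [-0.178,-0.077,0.3115,0,0,0],
  [-0.178,-0.077,0.3115,0,0,0],
])

```text
time: 19.0
tool_pos: [627.6, -146.2, 184.9]
tcp_rot: [-90.0, 0.0, 179.9]
ft_force: [-0.0, 0.4, -1.9]
finger_gap: 43.7
```

arm_command([
  [0,0,0,0,0,0],
  [0,0,0,0,0,0],
  [0,0.004,0,0,0,0],
  [0,0.008,0,0,0,0],
  [0,0.012,0,0,0,0],
  [0,0.016,0,0,0,0],
  [0,0.02,0,0,0,0],
  [0,0.022,0,0,0,0],
  [0,0.022,0,0,0,0],
  [0,0.022,0,0,0,0],
])

```text
time: 20.25
tool_pos: [627.5, -144.8, 163.1]
tcp_rot: [-90.0, 0.0, 180.0]
ft_force: [0.3, -0.1, -2.7]
finger_gap: 43.7
```

Run:
```python
from w import *
st(); cv2.imwrite('pics/w9.png',r.snapshot('wrist')[:,:,::-1][120:320,200:440].repeat(3,0)[:600].repeat(3,1))
```

```text
{'time': 20.25, 'tool_pos': [627.45, -144.77, 163.1], 'tcp_rot': [-90.0, 0.02, 180.0], 'ft_force': [0.31, -0.12, -2.68], 'finger_gap': 43.7} qd 0.06
```

View pics/w9.png

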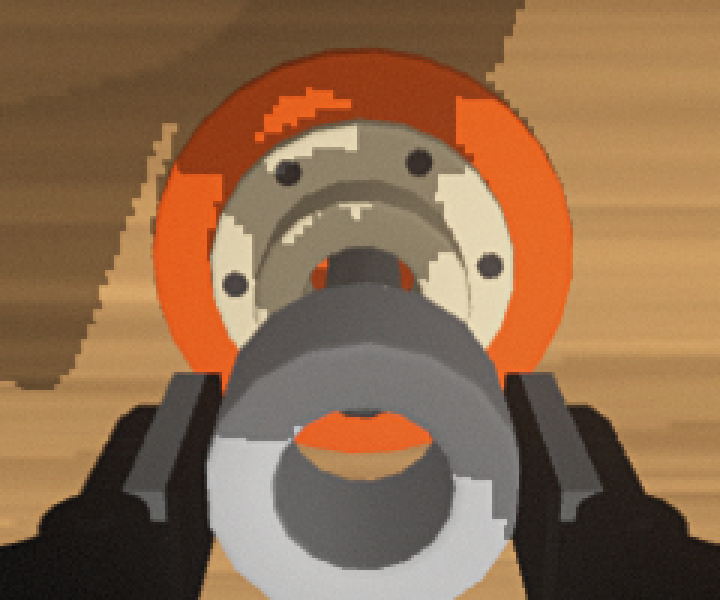

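Spindle column (363) lines up with the bore (364). Descending.

arm_command([
  [0,0.003,0,0,0,0],
  [0,0.006,0,0,0,0],
  [0,0.009,0,0,0,0],
  [0,0.012,0,0,0,0],
  [0,0.014,0,0,0,0],
  [0,0.016,0,0,0,0],
  [0,0.018,0,0,0,0],
  [0,0.02,0,0,0,0],
  [0,0.022,0,0,0,0],
  [0,0.022,0,0,0,0],
])

```text
time: 21.55
tool_pos: [627.2, -144.7, 140.6]
tcp_rot: [-90.0, -0.0, -180.0]
ft_force: [-0.8, -0.5, -2.7]
finger_gap: 43.6
```

Run:
```python
from w import *
st(); cv2.imwrite('pics/w10.png',r.snapshot('wrist')[:,:,::-1][120:320,200:440].repeat(3,0)[:600].repeat(3,1))
```

```text
{'time': 21.55, 'tool_pos': [627.17, -144.69, 140.6], 'tcp_rot': [-90.01, -0.03, -180.0], 'ft_force': [-0.81, -0.52, -2.69], 'finger_gap': 43.56} qd 0.23
```

View pics/w10.png

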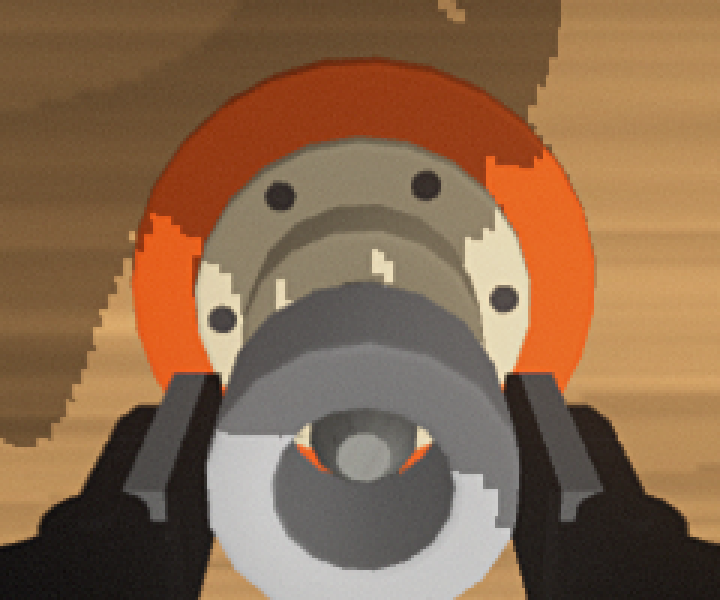

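The spindle tip (365,455 in the crop) is centred inside the collar bore. Lowering the last 22 mm onto the hub.

arm_command([
  [-0.0005,0.006,0,0,0,0],
  [-0.0005,0.012,0,0,0,0],
  [-0.0005,0.016,0,0,0,0],
  [-0.0005,0.0185,0,0,0,0],
  [-0.0005,0.02,0,0,0,0],
  [-0.0005,0.021,0,0,0,0],
  [-0.0005,0.0215,0,0,0,0],
  [-0.0005,0.022,0,0,0,0],
  [-0.0005,0.022,0,0,0,0],
  [-0.0005,0.022,0,0,0,0],
])

```text
time: 22.85
tool_pos: [627.9, -144.8, 119.0]
tcp_rot: [-90.0, 0.0, 180.0]
ft_force: [-0.2, 0.3, -3.8]
finger_gap: 43.8
```

arm_command([
  [0,0.0004,0,0,0,0],
  [0,0.0008,0,0,0,0],
  [0,0.0012,0,0,0,0],
  [0,0.0015,0,0,0,0],
  [0,0.0018,0,0,0,0],
  [0,0.002,0,0,0,0],
  [0,0.002,0,0,0,0],
  [0,0.002,0,0,0,0],
  [0,0.002,0,0,0,0],
  [0,0.002,0,0,0,0],
])

```text
time: 24.1
tool_pos: [627.9, -144.8, 118.5]
tcp_rot: [-90.0, 0.0, -180.0]
ft_force: [-7.5, 2.5, 12.1]
finger_gap: 43.5
```

arm_command([
  [0,0,0,0,0,0],
  [0,0,0,0,0,0],
  [0,0,0,0,0,0],
  [0,0,0,0,0,0],
  [0,-0.01,0,0,0,0],
  [0,-0.03,0,0,0,0],
  [0,-0.06,0,0,0,0],
  [0,-0.085,0,0,0,0],
  [0,-0.1,0,0,0,0],
  [0,-0.105,0,0,0,0],
], jaw=-1)

```text
time: 25.35
tool_pos: [628.5, -144.9, 224.0]
tcp_rot: [-90.0, 0.1, -180.0]
ft_force: [0.5, 0.3, 0.4]
finger_gap: 85.5
```

Run:
```python
from ov import *
from w import *
st(); c=r.camera_model('wrist'); im=r.snapshot('wrist')[:,:,::-1].copy()
x,y=628,-144.7
overlay(im,c,[(x,y,66,23,(255,0,0)),(x,y,20,35,(255,0,0)),(x,y,80,7,(0,0,255)),(x,y,12,50,(0,255,0))],(230,100,410,300),'pics/o11.png',3)
cv2.imwrite('pics/s11.png',r.snapshot('scene')[:,:,::-1][190:310,200:360].repeat(5,0).repeat(5,1))
```

```text
{'time': 25.35, 'tool_pos': [628.48, -144.91, 223.96], 'tcp_rot': [-89.95, 0.15, -180.0], 'ft_force': [0.46, 0.3, 0.44], 'finger_gap': 85.52} qd 3.2
```

View pics/o11.png

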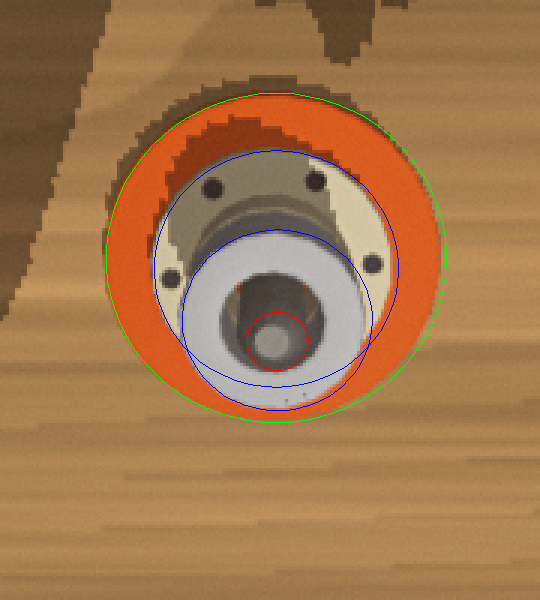

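View pics/s11.png

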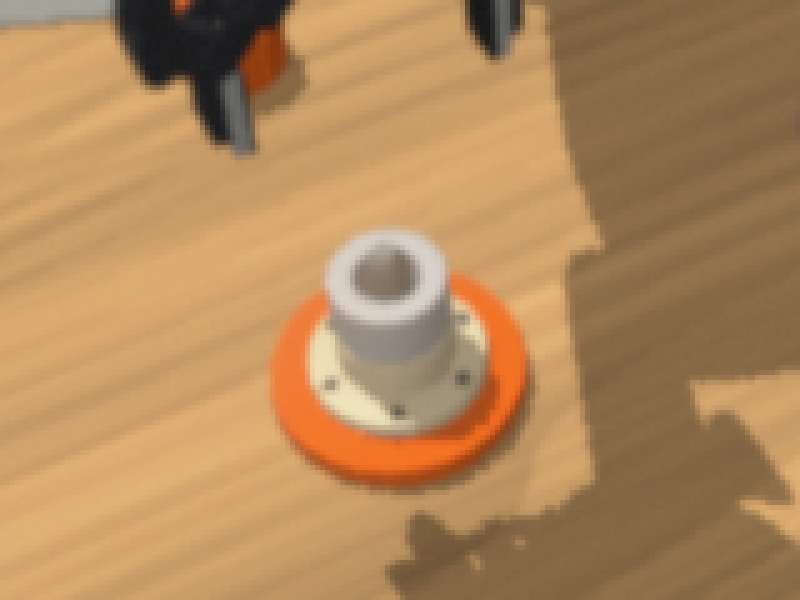

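Collar is flush on the hub, with the spindle inside its bore. Next, the orange knob.

arm_command([
  [0.01,0,-0.001,0,0,0],
  [0.035,0,-0.002,0,0,0],
  [0.065,0,-0.003,0,0,0],
  [0.1,0,-0.005,0,0,0],
  [0.135,0,-0.007,0,0,0],
  [0.165,0,-0.008,0,0,0],
  [0.188,0,-0.009,0,0,0],
  [0.198,0,-0.009,0,0,0],
  [0.2,0,-0.009,0,0,0],
  [0.2,0,-0.009,0,0,0],
])

```text
time: 26.7
tool_pos: [428.2, -135.8, 221.8]
tcp_rot: [-90.0, 0.0, 180.0]
ft_force: [0.3, 0.4, -0.2]
finger_gap: 85.4
```

Run:
```python
from ov import *
from w import *
wl('w12',['orange_knob'])
```

```text
orange_knob [ 431.3 -134.4] 0.71 ratio 0.93
{'time': 26.7, 'tool_pos': [428.16, -135.77, 221.84], 'tcp_rot': [-90.0, 0.01, 180.0], 'ft_force': [0.34, 0.44, -0.19], 'finger_gap': 85.37} qd 0.7
```

View pics/w12.png

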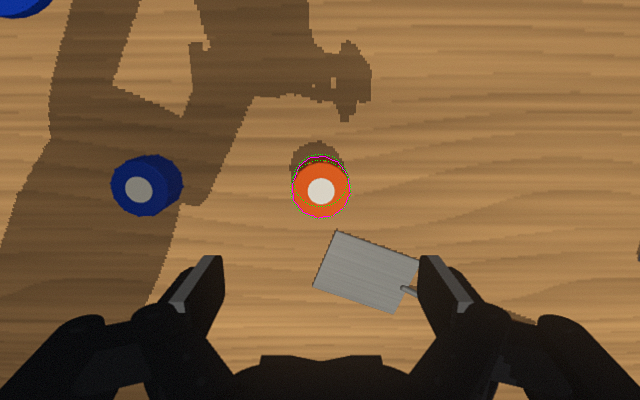

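Run:
```python
from ov import *
c=r.camera_model('wrist'); im=cv2.imread('pics/w12.png')
m=((im.min(2)>150)).astype(np.uint8); m[:150]=0;m[230:]=0;m[:,:290]=0;m[:,350:]=0
mo=cv2.moments(m,True);p=(mo['m10']/mo['m00'],mo['m01']/mo['m00']);print(p,ray(p,c,32))
```

```text
(320.5921052631579, 190.67293233082708) [ 431.09741491 -134.43029424   32.        ]
```

Knob dot at (320.6,190.7) px gives (431.1,-134.4). Aligning, descending, gripping.

arm_command([
  [-0.0026,0.015,-0.0005,0,0,0],
  [-0.0026,0.045,-0.0005,0,0,0],
  [-0.0026,0.08,-0.0005,0,0,0],
  [-0.0026,0.105,-0.0005,0,0,0],
  [-0.0026,0.124,-0.0005,0,0,0],
  [-0.0026,0.135,-0.0005,0,0,0],
  [-0.0026,0.14,-0.0005,0,0,0],
  [-0.0026,0.142,-0.0005,0,0,0],
  [-0.0026,0.142,-0.0005,0,0,0],
  [-0.0026,0.142,-0.0005,0,0,0],
])

```text
time: 28.05
tool_pos: [430.9, -135.4, 80.5]
tcp_rot: [-90.0, 0.1, 180.0]
ft_force: [0.1, 0.0, 0.1]
finger_gap: 85.4
```

arm_command([
  [0,0,0,0,0,0],
  [0,0,0,0,0,0],
  [0,0,0,0,0,0],
  [0,0,0,0,0,0],
  [0,0,0,0,0,0],
  [0,0,0,0,0,0],
  [0,0,0,0,0,0],
  [0,-0.005,0,0,0,0],
  [0,-0.02,0,0,0,0],
  [0,-0.03,0,0,0,0],
], jaw=1, force=30)

```text
time: 29.3
tool_pos: [430.9, -135.4, 111.4]
tcp_rot: [-90.0, 0.1, 180.0]
ft_force: [0.7, -0.2, -1.0]
finger_gap: 47.0
```

Run:
```python
from ov import *
from w import *
s=r.sense()['tool_pos'];st(); c=r.camera_model('wrist'); im=r.snapshot('wrist')[:,:,::-1].copy()
z0=s[2]-80.6
overlay(im,c,[(s[0],s[1],z0+32,24.5,(255,0,0)),(s[0],s[1],z0+32,10,(255,0,0)),(s[0],s[1],z0,24,(0,255,255))],(230,170,410,370),'pics/o13.png',3)
```

```text
{'time': 29.3, 'tool_pos': [430.93, -135.44, 111.35], 'tcp_rot': [-89.97, 0.07, 180.0], 'ft_force': [0.65, -0.18, -1.04], 'finger_gap': 46.99} qd 9.72
```

View pics/o13.png

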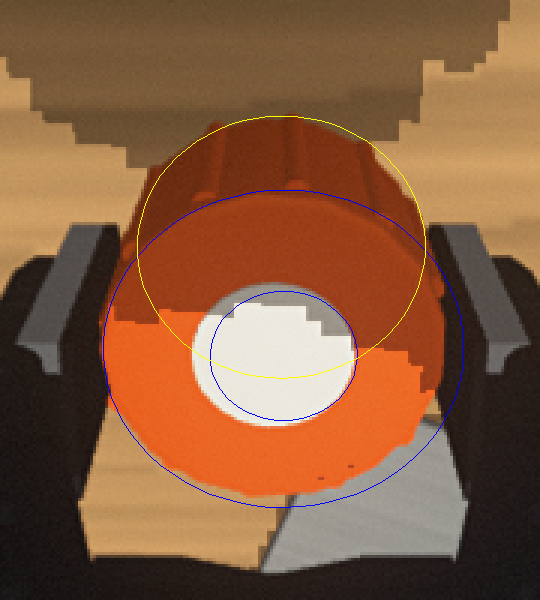

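Knob held centred (dot at (273,354) in the crop, usual camera bias). Carrying it over the orange spindle.

arm_command([
  [-0.002,-0.03,0,0,0,0],
  [-0.015,-0.055,0.001,0,0,0],
  [-0.04,-0.067,0.002,0,0,0],
  [-0.075,-0.07,0.003,0,0,0],
  [-0.11,-0.07,0.005,0,0,0],
  [-0.145,-0.07,0.007,0,0,0],
  [-0.175,-0.07,0.008,0,0,0],
  [-0.192,-0.07,0.009,0,0,0],
  [-0.1975,-0.07,0.0093,0,0,0],
  [-0.1975,-0.07,0.0093,0,0,0],
])

```text
time: 30.6
tool_pos: [627.7, -144.5, 179.8]
tcp_rot: [-90.0, -0.0, -180.0]
ft_force: [-0.8, 0.6, -0.2]
finger_gap: 47.3
```

Run:
```python
from w import *
st(); cv2.imwrite('pics/w14.png',r.snapshot('wrist')[:,:,::-1][120:320,200:440].repeat(3,0)[:600].repeat(3,1))
cv2.imwrite('pics/s14.png',r.snapshot('scene')[:,:,::-1][170:310,200:360].repeat(4,0).repeat(4,1))
```

```text
{'time': 30.6, 'tool_pos': [627.73, -144.49, 179.84], 'tcp_rot': [-90.0, -0.02, -179.99], 'ft_force': [-0.78, 0.6, -0.25], 'finger_gap': 47.34} qd 1.22
```

View pics/w14.png

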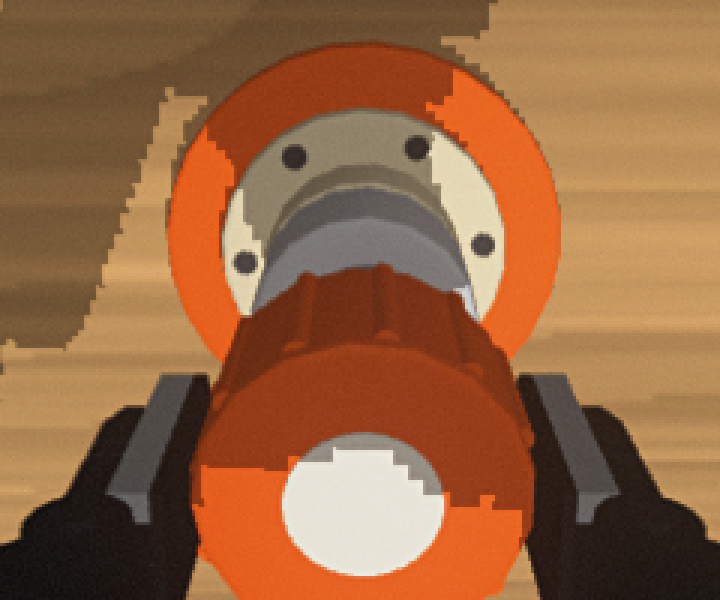

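View pics/s14.png

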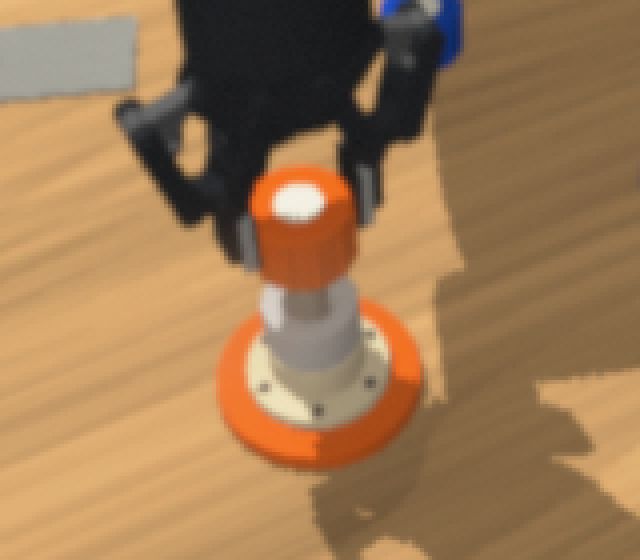

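Knob, spindle and collar line up (columns 363 to 365 in the crop). Lowering.

arm_command([
  [-0.0005,0.004,0,0,0,0],
  [-0.0005,0.009,0,0,0,0],
  [-0.0005,0.014,0,0,0,0],
  [-0.0005,0.018,0,0,0,0],
  [-0.0005,0.022,0,0,0,0],
  [-0.0005,0.026,0,0,0,0],
  [-0.0005,0.029,0,0,0,0],
  [-0.0005,0.031,0,0,0,0],
  [-0.0005,0.0315,0,0,0,0],
  [-0.0005,0.0315,0,0,0,0],
])

```text
time: 31.95
tool_pos: [628.5, -144.5, 148.5]
tcp_rot: [-90.0, 0.0, -180.0]
ft_force: [-0.1, 0.2, -1.0]
finger_gap: 47.5
```

arm_command([
  [0,0.0004,0,0,0,0],
  [0,0.0008,0,0,0,0],
  [0,0.0012,0,0,0,0],
  [0,0.0015,0,0,0,0],
  [0,0.0018,0,0,0,0],
  [0,0.0021,0,0,0,0],
  [0,0.0024,0,0,0,0],
  [0,0.0025,0,0,0,0],
  [0,0.0025,0,0,0,0],
  [0,0.0025,0,0,0,0],
])

```text
time: 33.2
tool_pos: [628.6, -144.5, 146.5]
tcp_rot: [-90.0, 0.0, -180.0]
ft_force: [-2.4, 1.1, 5.5]
finger_gap: 47.6
```

Seated: contact at TCP z 146.5, expected 146.6. Releasing.

arm_command([
  [0,0,0,0,0,0],
  [0,0,0,0,0,0],
  [0,0,0,0,0,0],
  [0,0,0,0,0,0],
  [0,-0.008,0,0,0,0],
  [0,-0.025,0,0,0,0],
  [0,-0.05,0,0,0,0],
  [0,-0.07,0,0,0,0],
  [0,-0.078,0,0,0,0],
  [0,-0.078,0,0,0,0],
], jaw=-1)

```text
time: 34.45
tool_pos: [628.8, -144.7, 224.8]
tcp_rot: [-90.0, 0.1, -180.0]
ft_force: [-0.0, 0.5, -0.7]
finger_gap: 85.5
```

Run:
```python
from ov import *
from w import *
st(); c=r.camera_model('wrist'); im=r.snapshot('wrist')[:,:,::-1].copy()
x,y=628,-144.7
overlay(im,c,[(x,y,98,24.5,(255,0,0)),(x,y,20,35,(255,0,0)),(x,y,12,50,(0,255,0))],(230,100,410,300),'pics/o15.png',3)
cv2.imwrite('pics/s15.png',r.snapshot('scene')[:,:,::-1][190:310,200:360].repeat(5,0).repeat(5,1))
```

```text
{'time': 34.45, 'tool_pos': [628.78, -144.66, 224.82], 'tcp_rot': [-89.97, 0.08, -180.0], 'ft_force': [-0.01, 0.52, -0.7], 'finger_gap': 85.46} qd 1.56
```

View pics/s15.png

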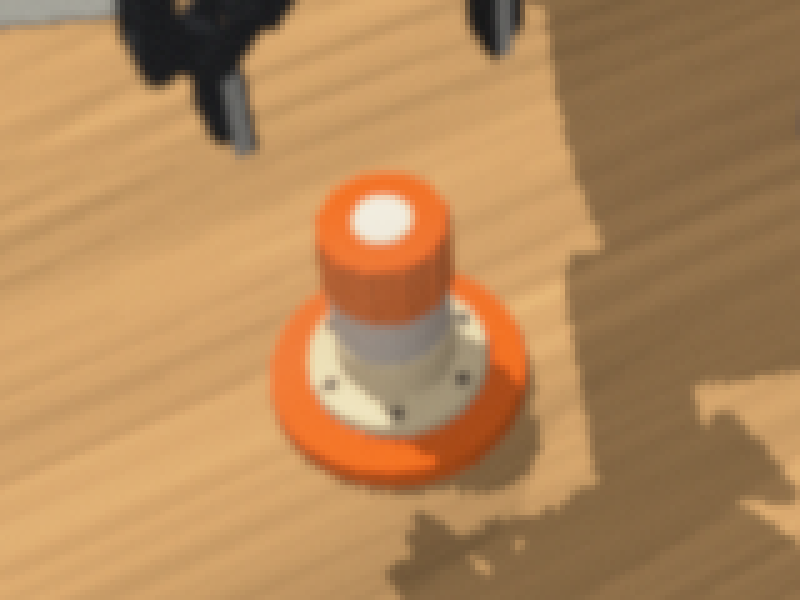

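View pics/o15.png

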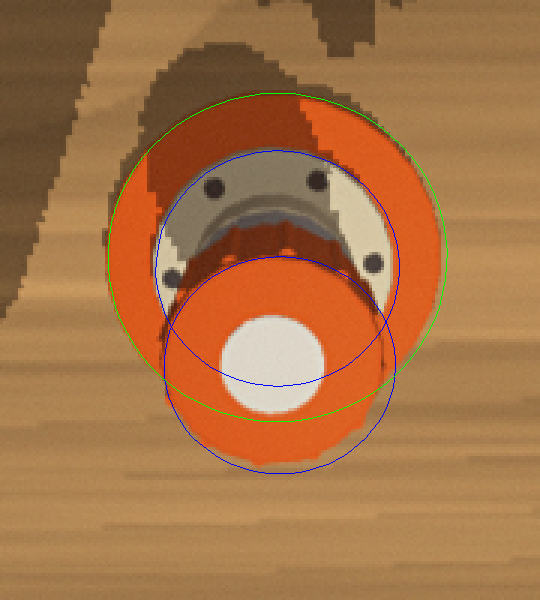

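Orange stack is complete: knob flat on collar, collar on flange. Now the bush.

arm_command([
  [0.005,0,-0.018,0,0,0],
  [0.018,0,-0.065,0,0,0],
  [0.035,0,-0.122,0,0,0],
  [0.052,0,-0.182,0,0,0],
  [0.069,0,-0.242,0,0,0],
  [0.086,0,-0.302,0,0,0],
  [0.103,0,-0.362,0,0,0],
  [0.118,0,-0.416,0,0,0],
  [0.129,0,-0.455,0,0,0],
  [0.1325,0,-0.4687,0,0,0],
])

```text
time: 35.8
tool_pos: [493.7, 326.8, 223.1]
tcp_rot: [-90.0, -0.1, -179.8]
ft_force: [0.0, -0.7, -0.7]
finger_gap: 85.4
```

Run:
```python
from ov import *
from w import *
wl('w16',['bush'])
```

```text
bush [499.  325.8] 0.66 ratio 0.95
{'time': 35.8, 'tool_pos': [493.69, 326.77, 223.07], 'tcp_rot': [-89.99, -0.08, -179.8], 'ft_force': [0.01, -0.74, -0.74], 'finger_gap': 85.39} qd 9.16
```

View pics/w16.png

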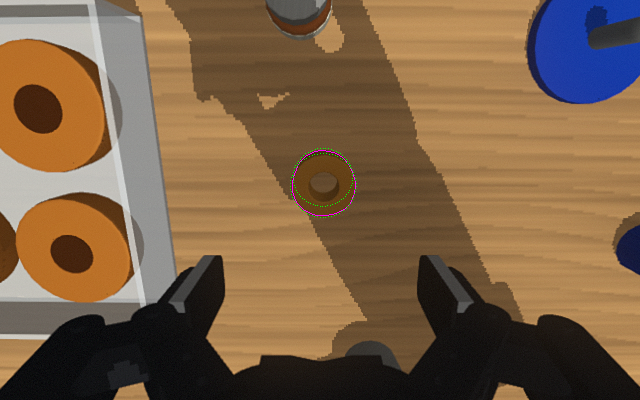

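Bush at (324,184) px, about (498.5,325.3). Descending and gripping.

arm_command([
  [-0.0022,0.01,-0.001,0,0,0],
  [-0.0022,0.04,-0.001,0,0,0],
  [-0.0022,0.075,-0.001,0,0,0],
  [-0.0022,0.105,-0.001,0,0,0],
  [-0.0022,0.124,-0.001,0,0,0],
  [-0.0022,0.136,-0.001,0,0,0],
  [-0.0022,0.142,-0.001,0,0,0],
  [-0.0022,0.144,-0.001,0,0,0],
  [-0.0022,0.144,-0.001,0,0,0],
  [-0.0022,0.144,-0.001,0,0,0],
])

```text
time: 37.15
tool_pos: [498.6, 325.5, 80.7]
tcp_rot: [-90.0, 0.1, -180.0]
ft_force: [-0.2, 0.3, 0.2]
finger_gap: 85.5
```

arm_command([
  [0,0,0,0,0,0],
  [0,0,0,0,0,0],
  [0,0,0,0,0,0],
  [0,0,0,0,0,0],
  [0,0,0,0,0,0],
  [0,0,0,0,0,0],
  [0,0,0,0,0,0],
  [0,-0.005,0,0,0,0],
  [0,-0.02,0,0,0,0],
  [0,-0.03,0,0,0,0],
], jaw=1, force=60)

```text
time: 38.4
tool_pos: [498.3, 325.3, 111.0]
tcp_rot: [-90.0, 0.0, -180.0]
ft_force: [-0.4, 0.8, -3.6]
finger_gap: 51.1
```

Run:
```python
from ov import *
from w import *
s=r.sense()['tool_pos'];st(); c=r.camera_model('wrist'); im=r.snapshot('wrist')[:,:,::-1].copy()
z0=s[2]-78.6
overlay(im,c,[(s[0],s[1],z0+30,27,(255,0,0)),(s[0],s[1],z0+30,12.5,(255,0,0)),(s[0],s[1],z0,12.5,(0,255,255))],(230,170,410,370),'pics/o17.png',3)
```

```text
{'time': 38.4, 'tool_pos': [498.29, 325.28, 110.98], 'tcp_rot': [-90.02, 0.03, -180.0], 'ft_force': [-0.43, 0.8, -3.59], 'finger_gap': 51.07} qd 7.64
```

View pics/o17.png

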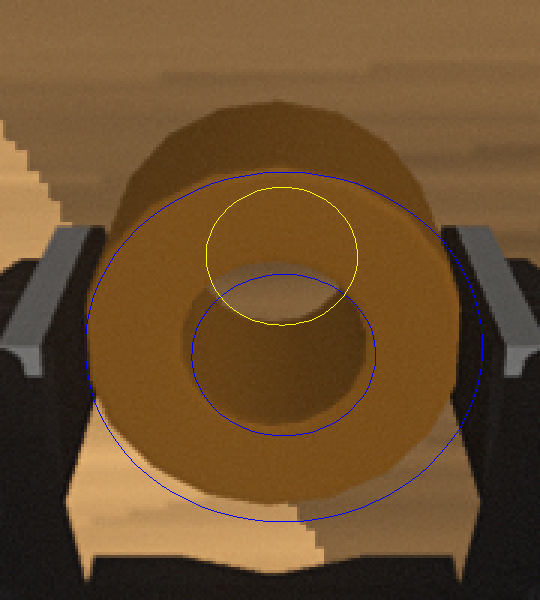

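Bush held and centred. Moving to a viewpoint in front of the blue stand.

arm_command([
  [0,-0.025,0.004,0,0,0],
  [-0.004,-0.05,0.02,0,0,0],
  [-0.009,-0.065,0.05,0,0,0],
  [-0.015,-0.07,0.085,0,0,0],
  [-0.021,-0.07,0.12,0,0,0],
  [-0.027,-0.07,0.155,0,0,0],
  [-0.032,-0.07,0.185,0,0,0],
  [-0.035,-0.07,0.207,0,0,0],
  [-0.0357,-0.07,0.2153,0,0,0],
  [-0.0357,-0.07,0.2153,0,0,0],
])

```text
time: 39.7
tool_pos: [533.8, 109.8, 180.1]
tcp_rot: [-90.0, 0.0, 180.0]
ft_force: [-0.9, 0.7, -4.6]
finger_gap: 51.4
```

Run:
```python
from ov import *
from w import *
wl('w18',['blue_stand'])
c=r.camera_model('wrist'); im=cv2.imread('pics/w18.png')
x,y=616,110
overlay(im,c,[(x,y,12,50,(0,255,0)),(x,y,56,7,(0,0,255))],(240,10,400,180),'pics/o18.png',3)
```

```text
blue_stand [615.3 110.7] 0.86 ratio 0.99
{'time': 39.7, 'tool_pos': [533.84, 109.82, 180.09], 'tcp_rot': [-90.02, 0.01, 179.95], 'ft_force': [-0.95, 0.66, -4.62], 'finger_gap': 51.43} qd 1.22
```

View pics/o18.png

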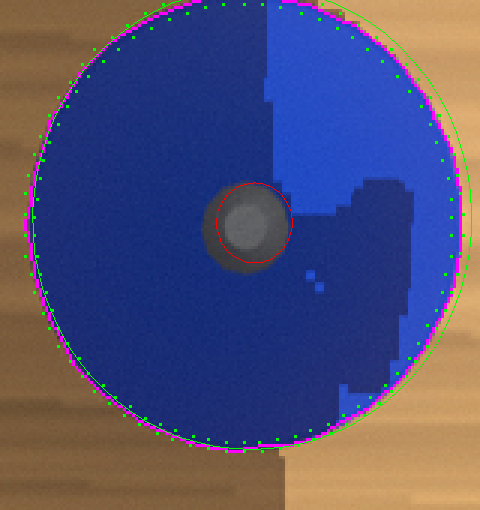

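View pics/w18.png

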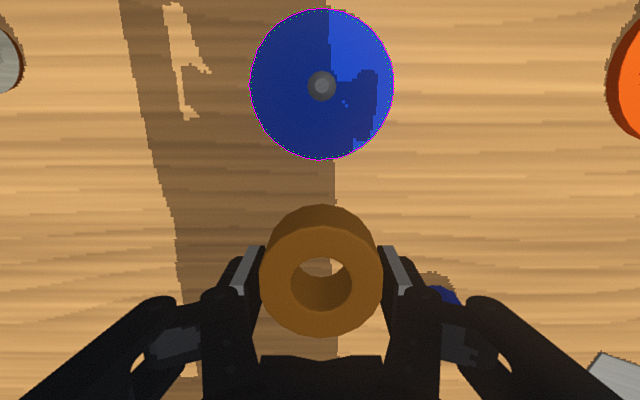

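Blue spindle tip at (321.5,86) px is in line with the bore at (321.5,283). Stand is about (615.4,109.8). Moving over it.

arm_command([
  [-0.012,0.0,0,0,0,0],
  [-0.03,0.0,0,0,0,0],
  [-0.05,0.005,0,0,0,0],
  [-0.068,0.012,0,0,0,0],
  [-0.078,0.02,0,0,0,0],
  [-0.0816,0.025,0,0,0,0],
  [-0.0816,0.03,0,0,0,0],
  [-0.0816,0.03,0,0,0,0],
  [-0.0816,0.03,0,0,0,0],
  [-0.0816,0.03,0,0,0,0],
])

```text
time: 41.05
tool_pos: [615.5, 109.9, 150.4]
tcp_rot: [-90.0, 0.0, 180.0]
ft_force: [-0.1, 0.5, -4.6]
finger_gap: 51.0
```

Run:
```python
from ov import *
from w import *
s=r.sense()['tool_pos'];st(); c=r.camera_model('wrist'); im=r.snapshot('wrist')[:,:,::-1].copy()
z0=s[2]-80.6;x,y=s[:2]
overlay(im,c,[(x,y,z0+30,12.5,(255,0,0)),(x,y,z0,27,(255,0,0)),(x,y,12,50,(0,255,0)),(x,y,56,7,(0,0,255))],(230,130,410,330),'pics/o19.png',3)
```

```text
{'time': 41.05, 'tool_pos': [615.5, 109.9, 150.43], 'tcp_rot': [-90.0, 0.04, 180.0], 'ft_force': [-0.07, 0.52, -4.62], 'finger_gap': 50.98} qd 0.2
```

View pics/o19.png

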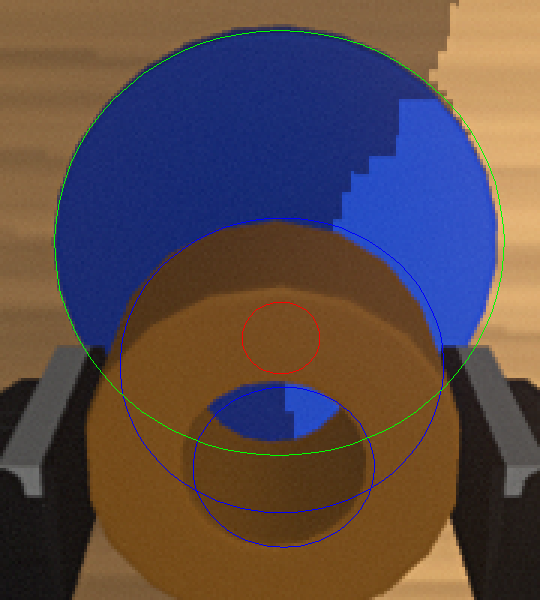

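arm_command([
  [-0.0004,0.003,0,0,0,0],
  [-0.0004,0.007,0,0,0,0],
  [-0.0004,0.011,0,0,0,0],
  [-0.0004,0.015,0,0,0,0],
  [-0.0004,0.018,0,0,0,0],
  [-0.0004,0.021,0,0,0,0],
  [-0.0004,0.024,0,0,0,0],
  [-0.0004,0.027,0,0,0,0],
  [-0.0004,0.029,0,0,0,0],
  [-0.0004,0.03,0,0,0,0],
])

```text
time: 42.35
tool_pos: [615.8, 109.9, 119.7]
tcp_rot: [-90.0, -0.0, -180.0]
ft_force: [0.2, -0.1, -4.3]
finger_gap: 51.2
```

Run:
```python
from w import *
st(); cv2.imwrite('pics/w20.png',r.snapshot('wrist')[:,:,::-1][120:320,200:440].repeat(3,0)[:600].repeat(3,1))
```

```text
{'time': 42.35, 'tool_pos': [615.76, 109.87, 119.72], 'tcp_rot': [-90.0, -0.01, -180.0], 'ft_force': [0.17, -0.1, -4.27], 'finger_gap': 51.19} qd 0.82
```

View pics/w20.png

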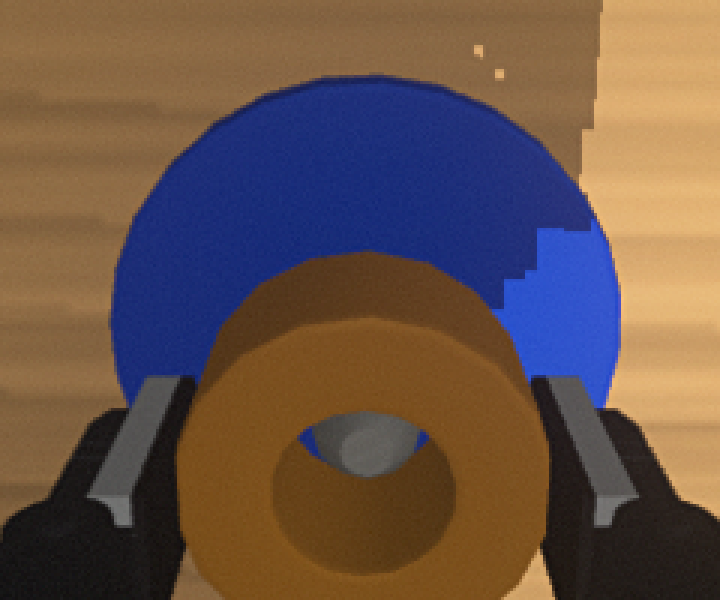

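Spindle tip (367,450 in the crop) is inside the bush bore, centred. Lowering onto the foot.

arm_command([
  [0,0.005,0,0,0,0],
  [0,0.01,0,0,0,0],
  [0,0.015,0,0,0,0],
  [0,0.019,0,0,0,0],
  [0,0.022,0,0,0,0],
  [0,0.024,0,0,0,0],
  [0,0.025,0,0,0,0],
  [0,0.0255,0,0,0,0],
  [0,0.0255,0,0,0,0],
  [0,0.0255,0,0,0,0],
])

```text
time: 43.65
tool_pos: [615.9, 109.9, 94.5]
tcp_rot: [-90.0, 0.0, -180.0]
ft_force: [0.9, 0.1, -4.0]
finger_gap: 51.6
```

arm_command([
  [0,0.0004,0,0,0,0],
  [0,0.0008,0,0,0,0],
  [0,0.0012,0,0,0,0],
  [0,0.0015,0,0,0,0],
  [0,0.0018,0,0,0,0],
  [0,0.0021,0,0,0,0],
  [0,0.0024,0,0,0,0],
  [0,0.0025,0,0,0,0],
  [0,0.0025,0,0,0,0],
  [0,0.0025,0,0,0,0],
])

```text
time: 44.9
tool_pos: [615.8, 109.9, 92.5]
tcp_rot: [-90.0, -0.0, -180.0]
ft_force: [-5.4, -1.5, 4.6]
finger_gap: 51.1
```

Bush has contact at the expected height (92.5). Releasing and rising.

arm_command([
  [0,0,0,0,0,0],
  [0,0,0,0,0,0],
  [0,0,0,0,0,0],
  [0,0,0,0,0,0],
  [0,-0.01,0,0,0,0],
  [0,-0.03,0,0,0,0],
  [0,-0.065,0,0,0,0],
  [0,-0.1,0,0,0,0],
  [0,-0.123,0,0,0,0],
  [0,-0.13,0,0,0,0],
], jaw=-1)

```text
time: 46.15
tool_pos: [617.2, 110.0, 225.9]
tcp_rot: [-90.0, 0.3, -180.0]
ft_force: [-0.6, 0.7, 0.3]
finger_gap: 85.0
```

Run:
```python
from ov import *
from w import *
st(); c=r.camera_model('wrist'); im=r.snapshot('wrist')[:,:,::-1].copy()
x,y=615.8,109.9
overlay(im,c,[(x,y,42,27,(255,0,0)),(x,y,56,7,(0,0,255)),(x,y,12,50,(0,255,0))],(230,100,410,300),'pics/o21.png',3)
```

```text
{'time': 46.15, 'tool_pos': [617.2, 110.01, 225.94], 'tcp_rot': [-90.03, 0.32, -180.0], 'ft_force': [-0.55, 0.69, 0.27], 'finger_gap': 85.04} qd 4.62
```

View pics/o21.png

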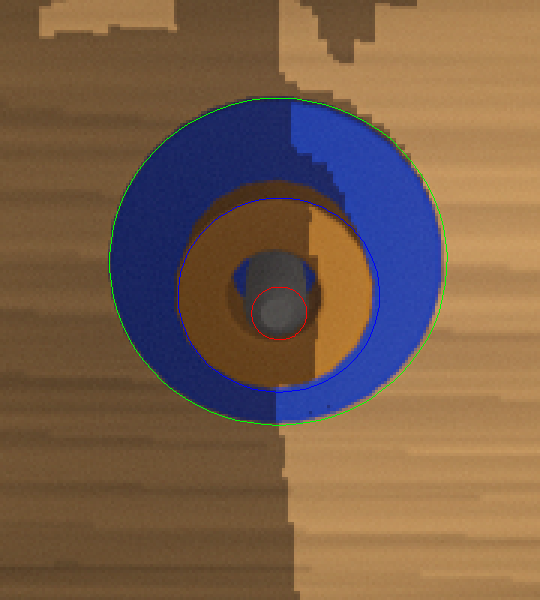

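Bush is seated and concentric. Next, the blue knob.

arm_command([
  [0.01,0,0.005,0,0,0],
  [0.035,0,0.018,0,0,0],
  [0.065,0,0.034,0,0,0],
  [0.1,0,0.052,0,0,0],
  [0.13,0,0.067,0,0,0],
  [0.157,0,0.081,0,0,0],
  [0.175,0,0.091,0,0,0],
  [0.183,0,0.095,0,0,0],
  [0.185,0,0.096,0,0,0],
  [0.185,0,0.096,0,0,0],
])

```text
time: 47.45
tool_pos: [431.0, 14.0, 221.7]
tcp_rot: [-90.0, -0.0, -180.0]
ft_force: [-1.3, -0.3, 0.2]
finger_gap: 85.4
```

Run:
```python
from ov import *
from w import *
wl('w22',['blue_knob'])
c=r.camera_model('wrist'); im=cv2.imread('pics/w22.png')
m=((im.min(2)>110)).astype(np.uint8); m[:150]=0;m[230:]=0;m[:,:280]=0;m[:,360:]=0
mo=cv2.moments(m,True);p=(mo['m10']/mo['m00'],mo['m01']/mo['m00']);print(p,mo['m00'],ray(p,c,32))
```

```text
blue_knob [432.8  14.7] 0.63 ratio 0.91
{'time': 47.45, 'tool_pos': [431.0, 13.99, 221.72], 'tcp_rot': [-90.01, -0.0, -180.0], 'ft_force': [-1.25, -0.33, 0.17], 'finger_gap': 85.43} qd 0.74
(321.5069204152249, 192.82871972318338) 578.0 [432.12876319  14.69013462  32.        ]
```

View pics/w22.png

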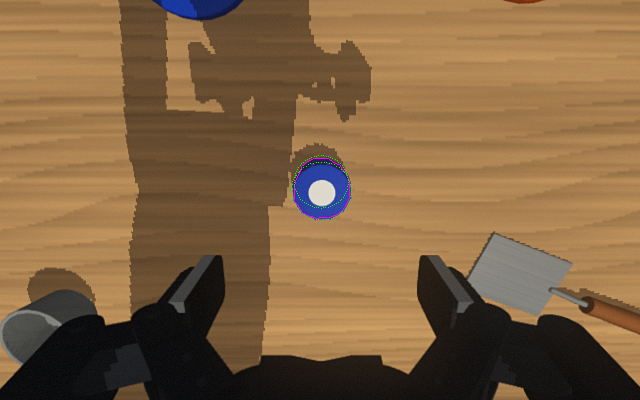

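Blue knob dot at (321.5,192.8) px gives (432.1,14.7). Shifting +0.8 mm in x, then descending and gripping.

arm_command([
  [-0.0008,0.015,-0.0002,0,0,0],
  [-0.0008,0.045,-0.0002,0,0,0],
  [-0.0008,0.08,-0.0002,0,0,0],
  [-0.0008,0.105,-0.0002,0,0,0],
  [-0.0008,0.124,-0.0002,0,0,0],
  [-0.0008,0.135,-0.0002,0,0,0],
  [-0.0008,0.14,-0.0002,0,0,0],
  [-0.0008,0.142,-0.0002,0,0,0],
  [-0.0008,0.142,-0.0002,0,0,0],
  [-0.0008,0.142,-0.0002,0,0,0],
])

```text
time: 48.8
tool_pos: [432.1, 14.0, 80.5]
tcp_rot: [-90.0, 0.1, -180.0]
ft_force: [-0.2, -0.7, 0.1]
finger_gap: 85.5
```

arm_command([
  [0,0,0,0,0,0],
  [0,0,0,0,0,0],
  [0,0,0,0,0,0],
  [0,0,0,0,0,0],
  [0,0,0,0,0,0],
  [0,0,0,0,0,0],
  [0,0,0,0,0,0],
  [0,-0.005,0,0,0,0],
  [0,-0.02,0,0,0,0],
  [0,-0.03,0,0,0,0],
], jaw=1, force=30)

```text
time: 50.05
tool_pos: [432.2, 14.0, 111.4]
tcp_rot: [-90.0, 0.1, 180.0]
ft_force: [-1.1, 0.3, 0.0]
finger_gap: 47.6
```

Run:
```python
from ov import *
from w import *
s=r.sense()['tool_pos'];st(); c=r.camera_model('wrist'); im=r.snapshot('wrist')[:,:,::-1].copy()
z0=s[2]-80.6
overlay(im,c,[(s[0],s[1],z0+32,24.5,(255,0,0)),(s[0],s[1],z0+32,10,(255,0,0)),(s[0],s[1],z0,24,(0,255,255))],(230,170,410,370),'pics/o23.png',3)
```

```text
{'time': 50.05, 'tool_pos': [432.17, 14.0, 111.36], 'tcp_rot': [-89.99, 0.08, 180.0], 'ft_force': [-1.11, 0.25, 0.04], 'finger_gap': 47.56} qd 10.09
```

View pics/o23.png

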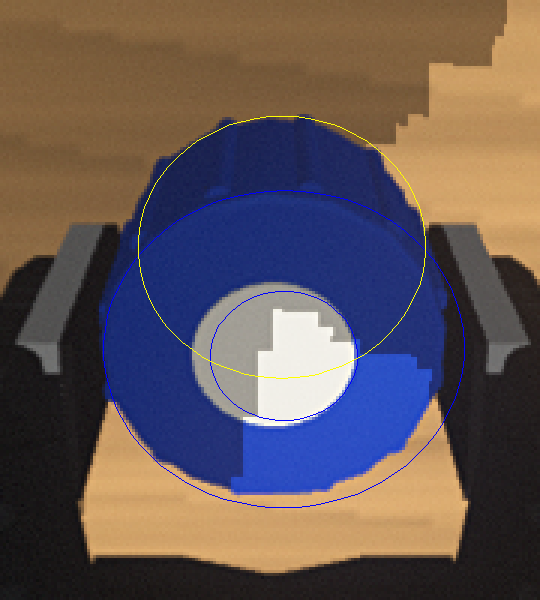

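Held exactly as the orange knob was. Carrying it to the blue stand.

arm_command([
  [-0.002,-0.03,-0.001,0,0,0],
  [-0.015,-0.055,-0.008,0,0,0],
  [-0.04,-0.067,-0.021,0,0,0],
  [-0.072,-0.07,-0.037,0,0,0],
  [-0.105,-0.07,-0.055,0,0,0],
  [-0.137,-0.07,-0.071,0,0,0],
  [-0.164,-0.07,-0.085,0,0,0],
  [-0.18,-0.07,-0.094,0,0,0],
  [-0.1842,-0.07,-0.0959,0,0,0],
  [-0.1842,-0.07,-0.0959,0,0,0],
])

```text
time: 51.35
tool_pos: [615.5, 109.8, 179.8]
tcp_rot: [-90.0, -0.0, -180.0]
ft_force: [0.1, -0.4, -0.8]
finger_gap: 47.2
```

arm_command([
  [0,0.002,0,0,0,0],
  [0,0.008,0,0,0,0],
  [0,0.015,0,0,0,0],
  [0,0.022,0,0,0,0],
  [0,0.028,0,0,0,0],
  [0,0.03,0,0,0,0],
  [0,0.03,0,0,0,0],
  [0,0.03,0,0,0,0],
  [0,0.03,0,0,0,0],
  [0,0.03,0,0,0,0],
])

```text
time: 52.6
tool_pos: [616.0, 110.0, 150.1]
tcp_rot: [-90.0, 0.0, 180.0]
ft_force: [1.5, 0.5, -0.7]
finger_gap: 47.2
```

Run:
```python
from w import *
st(); cv2.imwrite('pics/w24.png',r.snapshot('wrist')[:,:,::-1][120:320,200:440].repeat(3,0)[:600].repeat(3,1))
cv2.imwrite('pics/s24.png',r.snapshot('scene')[:,:,::-1][120:260,300:460].repeat(4,0).repeat(4,1))
```

```text
{'time': 52.6, 'tool_pos': [615.97, 109.99, 150.13], 'tcp_rot': [-90.0, 0.02, 180.0], 'ft_force': [1.52, 0.48, -0.68], 'finger_gap': 47.15} qd 0.09
```

View pics/w24.png

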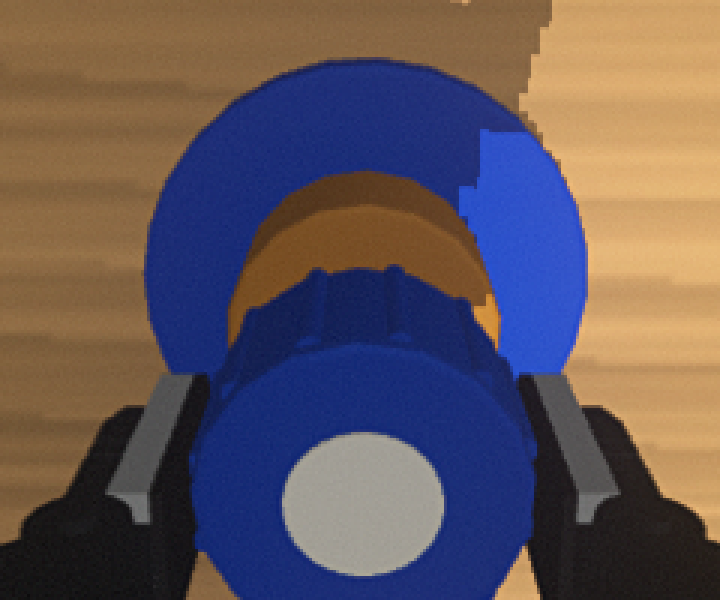

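View pics/s24.png

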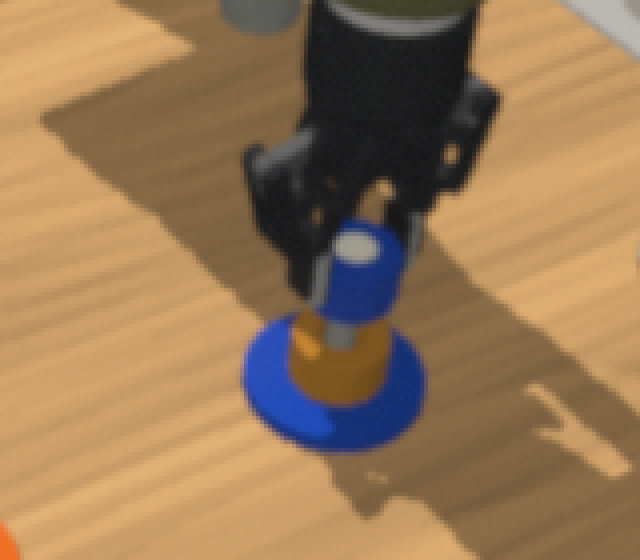

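Knob, spindle and bush line up (columns 363 to 366). Lowering 27.5 mm, the last part slowly.

arm_command([
  [-0.0002,0.004,0,0,0,0],
  [-0.0002,0.008,0,0,0,0],
  [-0.0002,0.012,0,0,0,0],
  [-0.0002,0.016,0,0,0,0],
  [-0.0002,0.02,0,0,0,0],
  [-0.0002,0.023,0,0,0,0],
  [-0.0002,0.025,0,0,0,0],
  [-0.0002,0.0258,0,0,0,0],
  [-0.0002,0.0258,0,0,0,0],
  [-0.0002,0.0258,0,0,0,0],
])

```text
time: 53.95
tool_pos: [616.2, 110.0, 124.3]
tcp_rot: [-90.0, 0.0, -180.0]
ft_force: [-0.2, -0.2, -0.4]
finger_gap: 47.1
```

arm_command([
  [0,0.0004,0,0,0,0],
  [0,0.0008,0,0,0,0],
  [0,0.0012,0,0,0,0],
  [0,0.0015,0,0,0,0],
  [0,0.0018,0,0,0,0],
  [0,0.0021,0,0,0,0],
  [0,0.0024,0,0,0,0],
  [0,0.0025,0,0,0,0],
  [0,0.0025,0,0,0,0],
  [0,0.0025,0,0,0,0],
])

```text
time: 55.2
tool_pos: [616.1, 110.0, 122.5]
tcp_rot: [-90.0, 0.0, -180.0]
ft_force: [-4.8, -0.6, 8.0]
finger_gap: 47.7
```

Seated at 122.5, expected 122.6, with contact force. Releasing, rising and backing off.

arm_command([
  [0,0,0,0,0,0],
  [0,0,0,0,0,0],
  [0,0,0,0,0,0],
  [0,0,0,0,0,0],
  [0,-0.008,0,0,0,0],
  [0,-0.025,0,0,0,0],
  [0,-0.055,0,0,0,0],
  [0,-0.085,0,0,0,0],
  [0,-0.1,0,0,0,0],
  [0,-0.103,0,0,0,0],
], jaw=-1)

```text
time: 56.45
tool_pos: [616.8, 110.1, 226.5]
tcp_rot: [-90.0, 0.2, -180.0]
ft_force: [0.5, -0.1, -0.6]
finger_gap: 85.3
```

arm_command([
  [0.01,-0.005,0,0,0,0],
  [0.03,-0.015,0,0,0,0],
  [0.055,-0.03,0,0,0,0],
  [0.08,-0.045,0,0,0,0],
  [0.105,-0.06,0,0,0,0],
  [0.13,-0.07,0,0,0,0],
  [0.145,-0.08,0,0,0,0],
  [0.15,-0.08,0,0,0,0],
  [0.15,-0.08,0,0,0,0],
  [0.15,-0.08,0,0,0,0],
])

```text
time: 57.7
tool_pos: [466.1, 109.9, 303.7]
tcp_rot: [-90.0, -0.1, 180.0]
ft_force: [0.0, -1.0, 1.2]
finger_gap: 85.4
```

Run:
```python
from ov import *
from w import *
st(); cv2.imwrite('pics/w25.png',r.snapshot('wrist')[:,:,::-1])
im=r.snapshot('scene'); cv2.imwrite('pics/s25.png',cv2.resize(im[120:340,140:500],None,fx=2.2,fy=2.2,interpolation=cv2.INTER_CUBIC)[:,:,::-1])
c=r.camera_model('scene')
for n in('jar','timer'): 
    o=locate(n,'scene',c); print(n,o and o[0].round(1))
im=r.snapshot('top'); cv2.imwrite('pics/t25.png',im[:,:,::-1]); c=r.camera_model('top')
for n in('jar','timer'): 
    o=locate(n,'top',c); print(n,o and o[0].round(1))
```

```text
{'time': 57.7, 'tool_pos': [466.05, 109.89, 303.69], 'tcp_rot': [-89.99, -0.07, 179.99], 'ft_force': [0.01, -0.96, 1.22], 'finger_gap': 85.43} qd 0.38
jar [635.6 342.2]
timer [ 644.8 -352.1]
jar [635. 341.]
timer [ 640.9 -351.2]
```

View pics/s25.png

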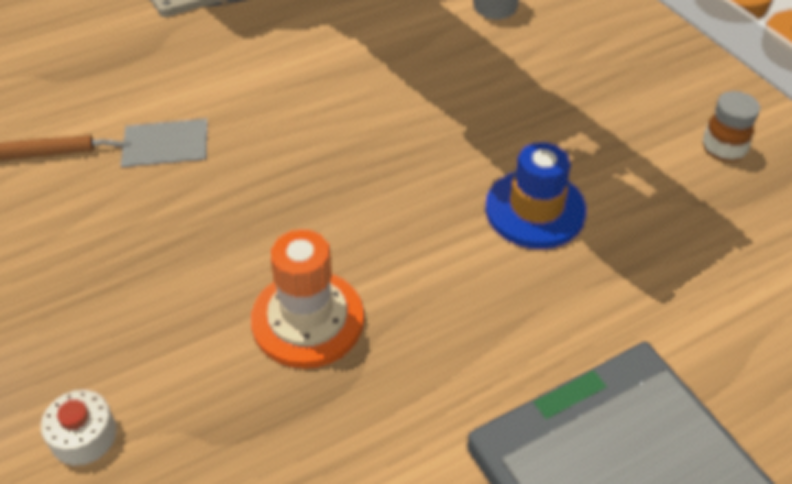

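View pics/w25.png

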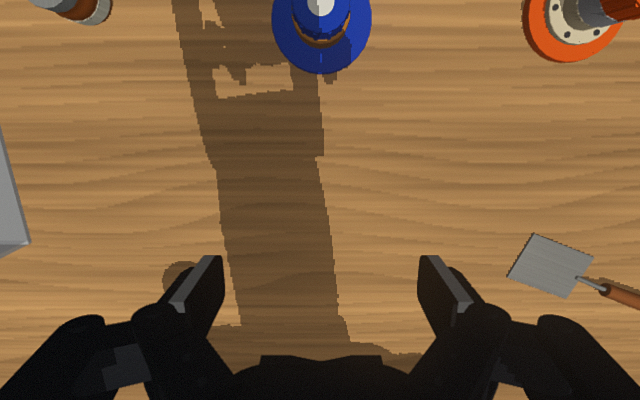

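Both stacks stand upright: orange at (300,290) and blue at (540,190) in the scene crop. The jar and timer haven't moved beyond measurement noise, and the gripper is clear. Handing in.

```bash
python3 -c "
from bench import r
print(r.hand_in(), r.sense()['time'])"
```

```text
the job is handed in; nothing more can be done
the job is handed in; nothing more can be done
```

All five pieces are back on their stands in the order you asked, and I handed the job in at about 58 s of the 128 s limit. On the orange stand, the flange (hub up) is at the bottom, then the collar, then the orange knob. On the blue stand, the bush is at the bottom with the blue knob on top.

**Seating:** each piece touched down within about 0.2 mm of its expected height. The readings at touchdown, which include the held piece's weight, were about 5 to 12 N.

**Final pictures:** both stacks stand upright with no visible gap or tilt. The gripper is open and clear at about 300 mm height.

**Jar and timer:** the jar's before and after positions agree within 1.6 mm and the timer's within 0.9 mm, which is measurement noise, so neither moved.

**Disagreements:** the first overview estimates of the stands were 2 to 4 mm off in x from the close-up ones, so I aligned from the wrist camera. The gripper closed to 43.5–45 mm on the flange hub and collar (46 mm nominal) and to about 51 mm on the bush (54 mm nominal). Nothing failed, and I did not measure the stacks' height directly after release.

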